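# Stand the milk bank's stock tablet on its kickstand for the hatch

### The job

The stock tablet leans screen-down in its white cradle. Pull its kickstand fully open, then lift the tablet out and gently stand it, leaning back on the kickstand, in the middle of the grey mat, squared up with the mat and with its screen facing the mat's yellow stripe. Let go of it and leave the jars and other small things where they are.

Things in the scene. Friction and masses are not known exactly. Their poses are not given: they have to be found in the camera images.
- tablet: black tablet, blue corners, loose, 215 wide x 140 tall x 14 mm thick, 0.38 to 0.58 kg. Origin: its centre. x along width, y bottom to top edge, z out of the back. Starts screen down in the cradle, plane 50 deg from level, top edge to the left (+y). Top 50 mm stick out of the cradle, free to pinch. Stood: y axis about 26 deg off vertical towards its back, z axis backwards and 26 deg below level.
- kickstand (a joint): angle of the kickstand on the tablet's back, rad: 0 folded flat, 0.733 (42 deg) fully open at its stop. The hinge is stiff (0.06 N m, about 1 N at the pull knob) and stays where it is left; it starts folded or up to 0.12 open. Pulling past the stop tugs at the tablet.
- hinge_line (a point): middle of the kickstand's hinge, at (0, 22, 10.5) mm in the tablet's frame, 92 mm from the bottom edge. Its axis is the tablet's x; opening swings the free end out from the back. Axes: the kickstand's (the tablet's when folded): x along the hinge, -y from hinge to free end, z out of its outer face.
- pull_knob (a point): yellow ball, 18 mm across, on an 8 mm stem on the kickstand's outer face near its free end; the point is the ball's centre, 22 mm above the leg's face, at (0, -58, 24.5) mm in hinge_line's axes. Pinched with the fingers closing along the hinge axis it turns freely between the fingers. Axes as hinge_line.
- foot (a point): black rubber foot along the kickstand's free end, a round bar of radius 3.5 mm, on its centre line, 84.5 mm from the hinge. The kickstand is an aluminium plate 56 mm wide, 5 mm thick. Axes as hinge_line.
- bottom_edge (a point): middle of the tablet's bottom edge at its back face: (0, -70, 7) mm in the tablet's frame. When it stands, this edge and the foot rest on the mat, about 60 mm apart.
- top_edge (a point): middle of the tablet's top edge, half-way through its thickness: (0, 70, 0) mm in the tablet's frame. Axes of the tablet.
- cradle: white sloped rest, fixed, base 210 x 120 x 8 mm, origin: middle of its underside, x along its width. Its slope rises to the left (+y) at 50 deg under the lower 86 mm of the screen; two hooked lips, 30 mm wide, 85 mm either side of the middle, overlap the bottom 7 mm of the back: the tablet comes out only along its own plane, top edge first. Tablet's centre at (0, 13, 75) mm here, same yaw.
- mat: grey non-slip mat, fixed flat on the counter, 260 x 180 x 3 mm, origin at the middle of its underside; x along its long side. A yellow stripe runs along its +y long edge, 82 mm from the middle: the stood tablet's screen faces this stripe (kickstand on the -y side).
- jar_a_mid (a point): bystander, to be left alone: milk jar, yellow lid, 60 mm across, 85 mm high, beside the cradle; the point is its centre, half-way up.
- jar_b_mid (a point): bystander, to be left alone: milk jar, red lid, 60 mm across, 85 mm high, at the left; the point is its centre, half-way up.
- jar_c_mid (a point): bystander, to be left alone: milk jar, yellow lid, 60 mm across, 85 mm high, at the right; the point is its centre, half-way up.
- spare_cap_mid (a point): bystander, to be left alone: loose yellow jar lid, 62 mm across, 16 mm high, beside the mat; the point is its centre, half-way up.
- timer_mid (a point): bystander, to be left alone: white kitchen-type timer, 60 x 70 x 22 mm, at the right; the point is its centre, half-way up.
- label_roll_mid (a point): bystander, to be left alone: white roll of labels, 70 mm across, 30 mm high, at the left; the point is its centre, half-way up.

How it is judged:
On the way:
1. the kickstand is pulled fully open (value of joint kickstand above 0.66 rad), for 0.2 s.
At the end, for the whole second after the job is handed in: Tablet at rest on the mat on its open kickstand (over 0.66), edge and foot down, leaning back 19 to 34 degrees, screen to the stripe, within 15 degrees of square; bottom edge's middle within 50 mm of the mat's middle lengthwise; edge and foot either side of its midline (15 mm slack), within 85 mm (value of joint kickstand above 0.66 rad and angle between tablet's own y axis and vertical between 0.33 and 0.59 rad and angle between tablet's own z axis and vertical above 1.7 rad and height (world z) of bottom_edge below 0.009 m and height (world z) of foot below 0.012 m and x of bottom_edge in the frame of mat between -0.05 and 0.05 m and y of bottom_edge in the frame of mat between -0.015 and 0.085 m and y of foot in the frame of mat between -0.085 and 0.015 m and angle between the x axis of tablet and the x axis of mat, either way round below 0.26 rad and linear speed of tablet below 0.02 m/s and angular speed of tablet below 0.1 rad/s); the robot touches nothing.
It fails at once if the tablet is banged or pressed hard (over 35 N) onto the mat (contact force between tablet and mat above 35 N).
It fails at once if a jar, the spare lid, the timer or the label roll is moved by more than 30 mm (distance of any of jar_a_mid, jar_b_mid, jar_c_mid, spare_cap_mid, timer_mid, label_roll_mid from where it was at the start of the episode above 0.03 m).
It also fails if it takes over 53 s, if anything falls off the work surface, if the arm or the gripper's body presses on something with over 40 N, if the wrist force passes 120 N, or if a joint passes its speed limit or range.

### The arm

A 6-joint arm with a two-finger parallel gripper is mounted at the origin on the work surface. World frame = base frame: x ahead of the robot, y to its left, z up, the work surface at z = 0. Lengths are in m, angles in rad, forces in N, time in s.
With the tool pointing down it reaches from about 0.35 to 0.875 m from the base axis. Payload 15.5 kg.
Tool frame: the origin (TCP) lies midway between the tips of the shut fingers; the grasp point (between the pads) lies 19 mm behind it; y points along the fingers, z is the direction in which the jaws open and shut, and the axes are right-handed (so a half turn about y gives the same grasp; the last joint's range is limited). The gripper opens to 85 mm and grips with 20 to 120 N. Pads are 22 mm wide; open, the fingers measure 114 mm over their backs; the gripper's body (76 mm by 85 mm) begins 54 mm behind the grasp point. The pads swing forward as they close: fully open they stand 13 mm farther back than shut.
Start: joints at [-1.306, 0.494, 1.345, -0, 1.302, -0.096], TCP at [0.221, -0.585, 0.231] pointing down, gripper open.
Joint ranges: [-2.91, 2.91], [-0.82, 2.16], [0.22, 2.67], [-1.22, 4.37], [0.12, 2.79], [-3.08, 3.08]. Speed limits (rad/s): [1.89, 1.89, 2.57, 3.01, 3.01, 3.01].

### API

Orientations are given as a unit quaternion [x, y, z, w].
In Python, from plant import bot, grab_frame gives the robot as it stands.
- The arm moves only by the tool jog_arm, never from a script. Its argument "targets" is a list of rows, each an object of numbers: "dx", "dy", "dz": the shift along the tool's x, y, z in mm; "spin": the turn about the tool's y in rad. A call has 1 to 5 rows; each row shifts and turns the commanded pose from where the row before left it, along the tool's axes as they then stand; what a row does not reach is not made up. A row lasts 1/8 s, in which the tool goes at most 62.5 mm and 10.7 degrees, less where a joint would pass 70% of its speed; a pose out of reach is approached as far as the arm can. A call is refused whole if a number of a shift passes 62.5 or a number of a turn 0.188, either way. A call with a gripper value outside its range is refused whole. "gripper" is the opening, from 0 (shut) to 1 (fully open), set as the call begins (left out, the last holds). The fingers move at their own pace and stop on an object; the grip force is fixed at half the most. Time passes only in rows, so rows that do not move let the fingers close. It gives the time, the measured TCP pose, the force and the opening at its end, in the units of the state.
- bot.get_state(): the state, without advancing time (a new reading comes with each control period).
- grab_frame(name): name is "scene" or "top" or "wrist"; returns a dict with "pixels" (384x512x3 uint8, blue, green, red), "camera_matrix" (3x3 intrinsics, pixels), "rvec" (rotation vector, rad) and "tvec" (3), from world to camera coordinates, as OpenCV has them. Camera axes: x right, y down, z forward; pixel columns grow to the right and rows downward; lengths in m; the calibration is good to about 2 mm. The wrist camera is an equidistant fisheye: a pixel r from the principal point sees the ray r / f radians off the axis. A picture is of the moment at which its call begins. There is no depth.
- bot.job_done(): hands the job in, once; it reports no verdict.
The state is a dict: "t": time; "qpos": joint angles; "dq": joint speeds; "effort": joint torques, N m; "position": TCP position; "tool_rot": TCP orientation; "ft_force": force on the tool from outside, world axes, zero at the start; "ft_torque": the same for the moment, N m; "opening": opening from 0.0 (shut) to 1.0 (fully open).
Only numpy, scipy, OpenCV 4.12 (cv2) and the standard library are available. Lean on these libraries where they do the work, as an engineer would, in place of code of your own. Each camera call takes 0.05 s, during which the arm holds its last target.

## Working session

There is one attempt and no reset: what is moved stays moved. The work goes in short steps, Python scripts to look and compute and a tool call to move; the robot and the scene stay as the last step left them, time stands still between calls to the robot, and variables do not carry over. Pictures are saved under pics/ and viewed, and the job is handed in when it is done.

Besides the shell and the picture viewer there is one more tool, called by a JSON object that holds its "op" and its "data". jog_arm: Moves the arm, as the interface text tells. Its arguments: {"type":"object","properties":{"targets":{"type":"array","items":{"type":"object","properties":{"dx":{"type":"number"},"dy":{"type":"number"},"dz":{"type":"number"},"spin":{"type":"number"}}}},"gripper":{"type":"number"}},"required":["targets"]}

```bash
ls; mkdir -p pics; python3 - <<'E'
from plant import bot, grab_frame
import cv2
print(bot.get_state())
for n in ["scene","top","wrist"]:
    f=grab_frame(n); cv2.imwrite(f"pics/{n}0.png",f["pixels"]); print(n,f["camera_matrix"].tolist(),f["rvec"],f["tvec"])
    import pickle; pickle.dump(f,open(f"pics/{n}0.pkl","wb"))
E
```

```text
pics
{'t': 0.0, 'qpos': array([-1.30550845e+00,  4.94205985e-01,  1.34614395e+00, -5.09352369e-07,
        1.30251810e+00, -9.54959101e-02]), 'dq': array([ 0.00128824, -0.00163175,  0.00217135, -0.00189865, -0.00133664,
       -0.00018164]), 'effort': array([-2.31970327e-03, -8.82165885e+01, -3.83862340e+01, -3.90646073e-04,
        1.02718634e-02,  1.33190210e-05]), 'position': array([ 0.22053664, -0.58439866,  0.23068174]), 'tool_rot': array([-0.12690408,  0.69608201, -0.69518346,  0.12682726]), 'ft_force': array([ 0.02623632,  0.51323687, -0.0552676 ]), 'ft_torque': array([-0.01535797, -0.01572148,  0.03318431]), 'opening': 0.9985447569350071}
scene [[484.17047816350197, 0.0, 254.11196926723267], [0.0, 484.17047816350197, 189.80209712248228], [0.0, 0.0, 1.0]] [ 0.69252448  2.54504807 -1.21873301] [ 0.50592489 -0.0964844   1.74512132]
top [[450.47555838136304, 0.0, 262.36330561997784], [0.0, 450.47555838136304, 185.32149735102726], [0.0, 0.0, 1.0]] [ 2.10985488 -2.13803204  0.17602675] [5.92758439e-04 5.87528158e-01 1.65367464e+00]
wrist [[297.3186396354542, 0.0, 251.17285853039036], [0.0, 297.3186396354542, 191.02982876342134], [0.0, 0.0, 1.0]] [-2.38170978  1.6465773   0.24074199] [-0.6243253  -0.03722579  0.37936838]
```

View pics/scene0.png

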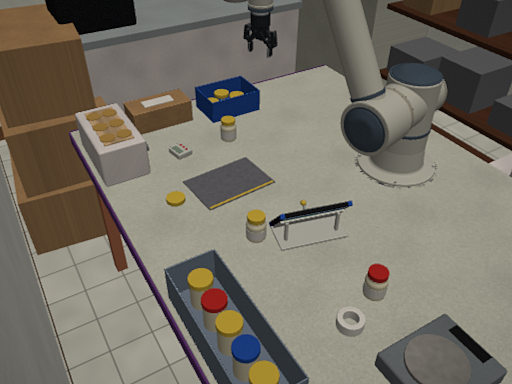

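View pics/top0.png

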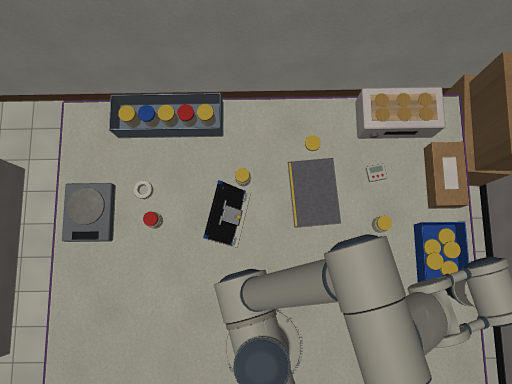

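View pics/wrist0.png

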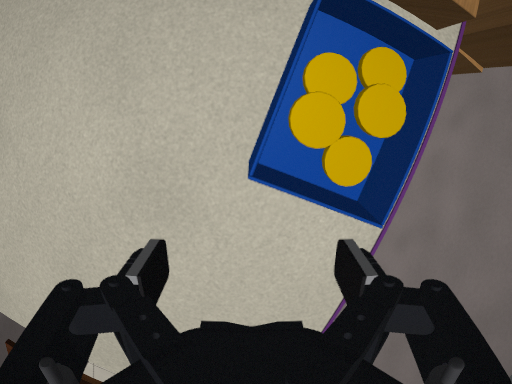

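```bash
python3 - <<'E'
import cv2
t=cv2.imread("pics/top0.png"); s=cv2.imread("pics/scene0.png")
cv2.imwrite("pics/a1.png",cv2.resize(t[130:260,180:360],None,fx=4.4,fy=4.4,interpolation=cv2.INTER_CUBIC))
cv2.imwrite("pics/a2.png",cv2.resize(s[150:260,170:370],None,fx=4,fy=4,interpolation=cv2.INTER_CUBIC))
E
```

```text
(no output)
```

View pics/a1.png

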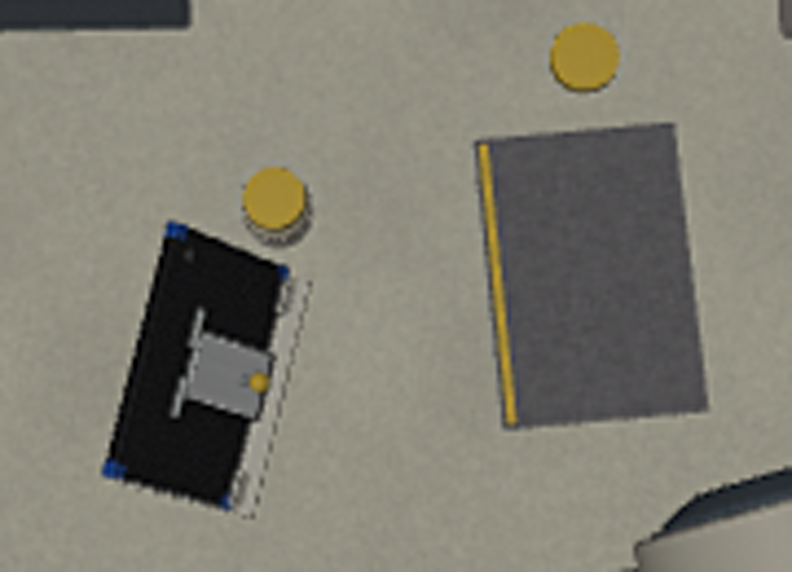

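View pics/a2.png

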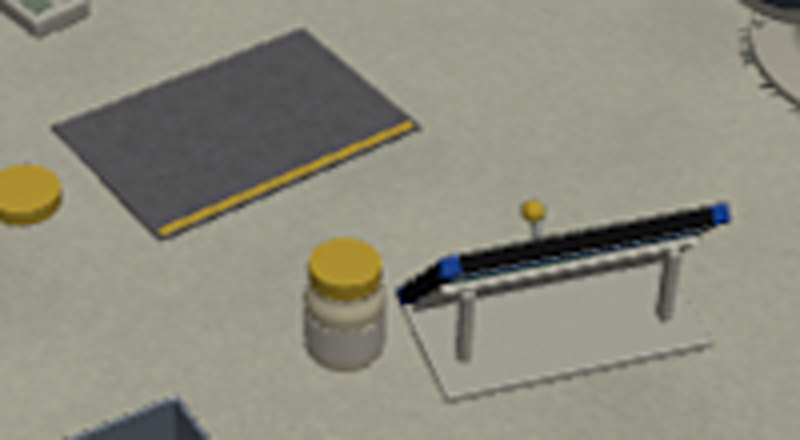

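```bash
cat > h.py <<'E'
import numpy as np, cv2, pickle
from scipy.optimize import least_squares
from scipy.spatial.transform import Rotation as R
C={n:pickle.load(open(f"pics/{n}0.pkl","rb")) for n in ["top","scene"]}
def proj(n,P,C=C):
    c=C[n]; return cv2.projectPoints(np.asarray(P,float).reshape(-1,1,3),c["rvec"],c["tvec"],c["camera_matrix"],None)[0].reshape(-1,2)
def rz(a): return np.array([[np.cos(a),-np.sin(a),0],[np.sin(a),np.cos(a),0],[0,0,1]])
def rx(a): return np.array([[1,0,0],[0,np.cos(a),-np.sin(a)],[0,np.sin(a),np.cos(a)]])
RT=rx(np.deg2rad(50)); CT=np.array([0,13,75])
def tab(p): return np.asarray(p,float)@RT.T+CT     # tablet mm -> cradle mm
def leg(p,th): return np.asarray(p,float)@rx(-th).T+np.array([0,22,10.5])
def world(p,q): return np.asarray(p,float)/1000@rz(q[2]).T+np.array([q[0],q[1],0])
def tc(p): p=np.array(p,float); return (p+.5)/4.4-.5+[180,130]
def sc(p): p=np.array(p,float); return (p+.5)/4-.5+[170,150]
E
cat > fit.py <<'E'
from h import *
m3=[[130,90,3],[130,-90,3],[-130,-90,3],[-130,90,3]]
pt=tc([(475,142),(674,124),(708,409),(504,428)]); ps=sc([(162,240),(52,127),(303,28),(420,128)])
f=lambda q:np.r_[(proj("top",world(m3,q))-pt).ravel(),(proj("scene",world(m3,q))-ps).ravel()]
r=least_squares(f,[.55,-.1,0]); print("mat",r.x,np.rad2deg(r.x[2]),np.round(r.fun,1))
f=lambda q:(proj("top",world(m3,q))-pt).ravel()
r=least_squares(f,[.55,-.1,0]); print("mat top only",r.x,np.rad2deg(r.x[2]),np.round(r.fun,1))
top3=np.r_[tab([(107.5,70,-7),(-107.5,70,-7),(107.5,-70,7),(-107.5,-70,7)]),[[105,-60,8],[-105,-60,8]]]
tp=tc([(168,224),(103,473),(289,268),(226,508),(312,282),(252,517)])
sc3=np.r_[[[105,60,4],[-105,60,4]],tab([(100,70,0),(-100,70,0)])]
sp=sc([(450,402),(712,345),(450,268),(722,212)])
kt=tc([(258,382)]); ks=sc([(533,210)])
def g(v):
    q=v[:3]; k=world(tab(leg([[0,-58,24.5]],v[3])),q)
    return np.r_[(proj("top",world(top3,q))-tp).ravel(),(proj("scene",world(sc3,q))-sp).ravel(),(proj("top",k)-kt).ravel(),(proj("scene",k)-ks).ravel()]
r=least_squares(g,[.5,.15,-.25,.05]); print("cradle",r.x,np.rad2deg(r.x[2:])); print(np.round(r.fun.reshape(-1,2),1))
q=r.x[:3]
print("knob now",world(tab(leg([[0,-58,24.5]],r.x[3])),q))
# triangulated knob
P=least_squares(lambda p:np.r_[(proj("top",[p])-kt).ravel(),(proj("scene",[p])-ks).ravel()],[.5,.15,.07]); print("knob tri",P.x,P.fun)
E
python3 fit.py; python3 - <<'E'
from scipy.spatial.transform import Rotation as R
print(R.from_quat([-0.12690408,  0.69608201, -0.69518346,  0.12682726]).as_matrix().round(4))
E
```

```text
mat [ 0.56797422 -0.20395065  0.07897251] 4.524791338370917 [-0.8 -0.5 -0.4 -0.6 -0.1  0.4 -0.5  0.4 -0.5 -0.4 -0.3 -0.7 -0.1 -0.7
  0.4 -0.9]
mat top only [ 0.5676679  -0.20569916  0.07690399] 4.406274246223475 [-0.2 -0.5  0.1 -0.5  0.3  0.5 -0.1  0.4]
cradle [ 0.4770379   0.12327789 -0.24630476  0.10858467] [-14.11222299   6.22144352]
[[-1.3 -0.5]
 [-1.6  0.7]
 [-0.5  0.2]
 [ 0.2  0.5]
 [ 0.  -0.3]
 [ 0.6 -0.6]
 [-2.1 -1.2]
 [-1.1 -1. ]
 [ 1.3 -0.7]
 [ 0.   0.3]
 [-0.5  0.2]
 [ 0.5 -0.2]]
knob now [[0.46735082 0.0847468  0.07616308]]
knob tri [0.46790254 0.08314268 0.0746437 ] [-0.03347455  0.04008321 -0.041987   -0.00614316]
[[-9.356e-01 -3.000e-04  3.530e-01]
 [-3.530e-01  1.200e-03 -9.356e-01]
 [-1.000e-04 -1.000e+00 -1.300e-03]]
```

```bash
cat > plan.py <<'E'
from h import *
from plant import bot
def yawz(Rm): return np.arctan2(Rm[1,2],Rm[0,2])
def plan(target,yaw=None,step=60,smax=.185,nmin=1,rnd=0):
    s=bot.get_state(); Rm=R.from_quat(s["tool_rot"]).as_matrix(); p=s["position"].copy()
    a=yawz(Rm); dw=0 if yaw is None else (yaw-a+np.pi)%(2*np.pi)-np.pi
    d=np.asarray(target)-p
    ns=int(np.ceil(abs(dw)/smax-1e-6)); n=max(ns,int(np.ceil(np.abs(d).max()*1000/step)),nmin,int(np.ceil(np.linalg.norm(d)*1000/step)))
    rows=[]
    for i in range(n):
        Rc=rz(a-yawz(Rm))@Rm
        sp=dw/ns if i<ns else 0
        dl=Rc.T@((np.asarray(target)-p)/(n-i))*1000
        dl=np.round(dl,rnd); sp=round(-sp,3)
        rows.append(dict(dx=dl[0],dy=dl[1],dz=dl[2],spin=sp)); p=p+Rc@dl/1000; a-=sp
    print("t",s["t"],"pos",s["position"].round(4),"yaw",np.rad2deg(yawz(Rm)).round(2),"F",s["ft_force"].round(1),"op",round(s["opening"],3))
    for i in range(0,n,5): print("[ "+", ".join("{dx:%g dy:%g dz:%g sp:%g}"%tuple(r.values()) for r in rows[i:i+5])+" ]")
CR=np.array([.4770,.1233,-.2463]); MAT=np.array([.5677,-.2050,.0775])
def cw(p): return world(np.array([p]),CR)[0]
E
python3 - <<'E'
from plan import *
plan([.468-.001,.083-.004,.20],CR[2])
E
```

```text
t 0.15 pos [ 0.2206 -0.5845  0.2308] yaw -69.33 F [ 0.1 -0.2 -0.5] op 1.001
[ {dx:-39 dy:3 dz:-44 sp:-0.161}, {dx:-45 dy:3 dz:-38 sp:-0.161}, {dx:-51 dy:3 dz:-30 sp:-0.161}, {dx:-55 dy:2 dz:-21 sp:-0.161}, {dx:-58 dy:3 dz:-12 sp:-0.161} ]
[ {dx:-59 dy:2 dz:-3 sp:-0.161}, {dx:-59 dy:2 dz:6 sp:0}, {dx:-59 dy:3 dz:7 sp:0}, {dx:-58 dy:2 dz:6 sp:0}, {dx:-59 dy:3 dz:7 sp:0} ]
[ {dx:-58 dy:2 dz:6 sp:0}, {dx:-59 dy:3 dz:7 sp:0} ]
```

{"op": "jog_arm", "data": {"gripper": 0.5, "targets": [{"dx":-39,"dy":3,"dz":-44,"spin":-0.161},{"dx":-45,"dy":3,"dz":-38,"spin":-0.161},{"dx":-51,"dy":3,"dz":-30,"spin":-0.161},{"dx":-55,"dy":2,"dz":-21,"spin":-0.161},{"dx":-58,"dy":3,"dz":-12,"spin":-0.161}]}}

```text
t: 0.78
position: [0.3245, -0.3068, 0.2172]
tool_rot: [0.391, -0.589, 0.589, -0.391]
ft_force: [1.6, 0.6, 0.6]
opening: 0.495
```

{"op": "jog_arm", "data": {"targets": [{"dx":-59,"dy":2,"dz":-3,"spin":-0.161},{"dx":-59,"dy":2,"dz":6},{"dx":-59,"dy":3,"dz":7},{"dx":-58,"dy":2,"dz":6},{"dx":-59,"dy":3,"dz":7}]}}

```text
schema error: expected keys dx, dy, dz, spin
```

```bash
python3 - <<'E'
from plan import *
plan([.468-.001,.083-.004,.20],CR[2])
E
```

```text
t 0.775 pos [ 0.3245 -0.3068  0.2172] yaw -22.93 F [1.6 0.6 0.6] op 0.495
[ {dx:-59 dy:2 dz:-3 sp:-0.154}, {dx:-58 dy:3 dz:6 sp:0}, {dx:-58 dy:2 dz:6 sp:0}, {dx:-59 dy:3 dz:7 sp:0}, {dx:-58 dy:2 dz:6 sp:0} ]
[ {dx:-59 dy:3 dz:7 sp:0}, {dx:-58 dy:2 dz:6 sp:0} ]
```

All four keys are needed in each row.

{"op": "jog_arm", "data": {"targets": [{"dx":-59,"dy":2,"dz":-3,"spin":-0.154},{"dx":-58,"dy":3,"dz":6,"spin":0},{"dx":-58,"dy":2,"dz":6,"spin":0},{"dx":-59,"dy":3,"dz":7,"spin":0},{"dx":-58,"dy":2,"dz":6,"spin":0}]}}

```text
t: 1.4
position: [0.4271, -0.0318, 0.2053]
tool_rot: [0.433, -0.559, 0.559, -0.434]
ft_force: [0.8, -1.5, 0.0]
opening: 0.497
```

{"op": "jog_arm", "data": {"targets": [{"dx":-59,"dy":3,"dz":7,"spin":0},{"dx":-58,"dy":2,"dz":6,"spin":0},{"dx":0,"dy":0,"dz":0,"spin":0}]}}

```text
t: 1.78
position: [0.4691, 0.0798, 0.2]
tool_rot: [-0.435, 0.558, -0.558, 0.435]
ft_force: [-0.0, -0.8, 0.6]
opening: 0.499
```

```bash
python3 - <<'E'
from plan import *
from plant import grab_frame
plan([.468-.001,.083-.004,.20],CR[2])
for n in ["wrist","top"]:
    f=grab_frame(n); pickle.dump(f,open(f"pics/{n}1.pkl","wb")); cv2.imwrite(f"pics/{n}1.png",f["pixels"])
E
```

```text
t 1.775 pos [0.4691 0.0798 0.2   ] yaw -14.12 F [-0.  -0.8  0.6] op 0.499
[ {dx:1 dy:0 dz:-2 sp:-0} ]
```

View pics/wrist1.png

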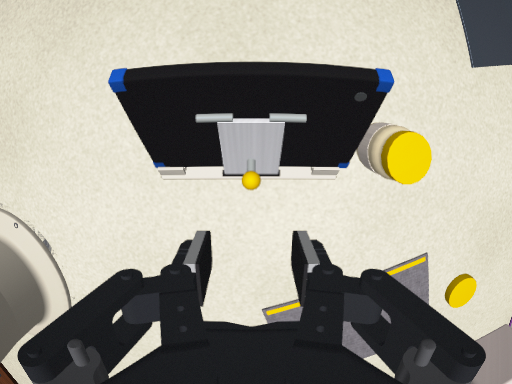

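```bash
python3 - <<'E'
import cv2
t=cv2.imread("pics/wrist1.png")
cv2.imwrite("pics/a3.png",cv2.resize(t[50:200,95:405],None,fx=2.5,fy=2.5,interpolation=cv2.INTER_CUBIC))
E
```

```text
(no output)
```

View pics/a3.png

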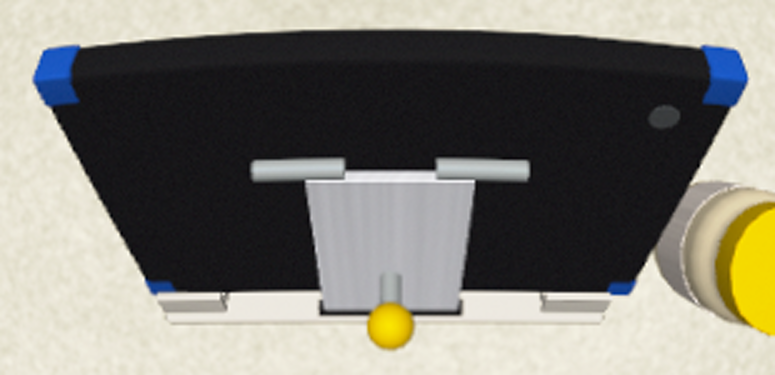

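```bash
cat >> h.py <<'E'
def fish(c,P):
    X=np.atleast_2d(P)@cv2.Rodrigues(c["rvec"])[0].T+np.ravel(c["tvec"])
    th=np.arctan2(np.hypot(X[:,0],X[:,1]),X[:,2]); ph=np.arctan2(X[:,1],X[:,0]); K=c["camera_matrix"]
    return np.c_[K[0,2]+K[0,0]*th*np.cos(ph),K[1,2]+K[1,1]*th*np.sin(ph)]
E
cat > fit2.py <<'E'
from h import *
import sys
w=pickle.load(open("pics/wrist1.pkl","rb"))
def wc(p): p=np.array(p,float); return (p+.5)/2.5-.5+[95,50]
P3=np.r_[tab([(107.5,70,-7),(-107.5,70,-7),(107.5,70,7),(-107.5,70,7),(107.5,-70,7),(-107.5,-70,7)]),[[105,-60,4],[-105,-60,4]]]
print(fish(w,world(P3,[.477,.1233,-.2463])).round(0))
px=wc([(741,50),(41,50),(747,80),(35,80),(632,288),(150,288),(603,323),(168,323)])
kp=wc([(390,326)])
hb=wc([(529,171),(251,170)])
def g(v):
    q=v[:3]; k=world(tab(leg([[0,-58,24.5]],v[3])),q)
    return np.r_[(fish(w,world(P3,q))-px).ravel(),(fish(w,k)-kp).ravel()*1,(fish(w,world(tab([(v[4],22,10.5),(-v[4],22,10.5)]),q))-hb).ravel()]
r=least_squares(g,[.477,.123,-.246,.1,42]); print("cradle",r.x,np.rad2deg(r.x[2:4]));print(np.round(r.fun.reshape(-1,2),1))
print("knob",world(tab(leg([[0,-58,24.5]],r.x[3])),r.x[:3]))
E
python3 fit2.py
```

```text
[[387.  67.]
 [109.  68.]
 [392.  80.]
 [104.  80.]
 [344. 167.]
 [153. 167.]
 [336. 181.]
 [162. 181.]]
cradle [ 0.47911724  0.12239237 -0.24899758  0.1132766  45.74101962] [-14.26651068   6.49027134]
[[-1.6 -1.7]
 [ 0.9 -2.2]
 [ 0.9 -0.9]
 [-1.7 -1.5]
 [-1.4  2.6]
 [ 0.5  2.1]
 [ 1.4  3. ]
 [ 2.1  2.6]
 [-0.2 -0. ]
 [-0.1 -0.3]
 [-0.1 -0.1]]
knob [[0.46930066 0.0837861  0.07643935]]
```

```bash
sed -i 's/^CR=.*;/CR=np.array([.4784,.1228,-.248]);/' plan.py; python3 - <<'E'
from plan import *
plan([.4676,.0800,.0615],CR[2])
E
```

```text
t 1.875 pos [0.4681 0.0768 0.2   ] yaw -14.28 F [-0.8 -0.4 -0.2] op 0.497
[ {dx:-1 dy:46 dz:-0 sp:-0.001}, {dx:-1 dy:46 dz:-1 sp:0}, {dx:-1 dy:47 dz:-0 sp:0} ]
```

{"op": "jog_arm", "data": {"targets": [{"dx":-1,"dy":46,"dz":0,"spin":0},{"dx":-1,"dy":46,"dz":-1,"spin":0},{"dx":-1,"dy":40,"dz":0,"spin":0},{"dx":0,"dy":7,"dz":0,"spin":0}]}}

```text
t: 2.38
position: [0.4666, 0.0783, 0.0598]
tool_rot: [-0.434, 0.56, -0.558, 0.432]
ft_force: [0.4, 0.0, 0.2]
opening: 0.499
```

```bash
python3 - <<'E'
from plan import *
from plant import grab_frame
plan([.4676,.0800,.0615],CR[2])
f=grab_frame("wrist"); pickle.dump(f,open(f"pics/wrist2.pkl","wb")); cv2.imwrite(f"pics/wrist2.png",f["pixels"])
for i in range(3): plan([.4676,.0800,.0615],CR[2])
E
```

```text
t 2.375 pos [0.4666 0.0783 0.0598] yaw -14.48 F [0.4 0.  0.2] op 0.499
[ {dx:-2 dy:-2 dz:1 sp:-0.005} ]
t 2.425 pos [0.4672 0.0785 0.0603] yaw -14.47 F [-0.2 -0.6 -0.2] op 0.502
[ {dx:-2 dy:-1 dz:0 sp:-0.005} ]
t 2.425 pos [0.4672 0.0785 0.0603] yaw -14.47 F [-0.2 -0.6 -0.2] op 0.502
[ {dx:-2 dy:-1 dz:0 sp:-0.005} ]
t 2.425 pos [0.4672 0.0785 0.0603] yaw -14.47 F [-0.2 -0.6 -0.2] op 0.502
[ {dx:-2 dy:-1 dz:0 sp:-0.005} ]
```

View pics/wrist2.png

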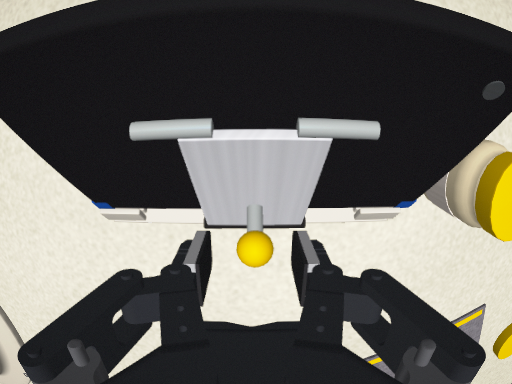

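```bash
python3 - <<'E'
from plan import *
w=pickle.load(open("pics/wrist2.pkl","rb")); p=np.array([.4672,.0785,.0603]); y=np.array([np.sin(.248),np.cos(.248),0])
for d in [0,.014,.019,.03]: print(d,fish(w,p+[0,0,d]).round(0), fish(w,p+[0,0,d]+.011*y).round(0), fish(w,p+[0,0,d]-.011*y).round(0))
for th in (.1,.115,.13): print(th,fish(w,world(tab(leg([[0,-58,24.5]],th)),CR)), world(tab(leg([[0,-58,24.5]],th)),CR))
E
```

```text
0 [[252. 245.]] [[252. 226.]] [[252. 262.]]
0.014 [[252. 257.]] [[252. 237.]] [[252. 276.]]
0.019 [[252. 263.]] [[252. 242.]] [[252. 282.]]
0.03 [[252. 275.]] [[252. 253.]] [[252. 295.]]
0.1 [[252.3111889  247.69050114]] [[0.46869543 0.08447423 0.0756589 ]]
0.115 [[252.31167811 249.16807896]] [[0.46861258 0.08414701 0.07654094]]
0.13 [[252.31205448 250.63897752]] [[0.46853298 0.08383266 0.07742795]]
```

{"op": "jog_arm", "data": {"gripper": 0, "targets": [{"dx":-2,"dy":-1,"dz":0,"spin":0},{"dx":0,"dy":0,"dz":0,"spin":0},{"dx":0,"dy":0,"dz":0,"spin":0}]}}

```text
t: 2.8
position: [0.4694, 0.0817, 0.0633]
tool_rot: [0.433, -0.558, 0.559, -0.434]
ft_force: [1.5, 3.5, 2.6]
opening: 0.163
```

```bash
python3 - <<'E'
from plan import *
s=bot.get_state(); p=s["position"]; print(p.round(4),s["ft_force"].round(2),s["opening"])
th0=.115
k0=world(tab(leg([[0,-58,24.5]],th0)),CR)[0]
ths=np.linspace(th0,.80,9)
for t in ths:
    k=world(tab(leg([[0,-58,24.5]],t)),CR)[0]-k0; Rm=R.from_quat(s["tool_rot"]).as_matrix(); print(round(t,3),(Rm.T@k*1000).round(1))
E
```

```text
[0.4694 0.0817 0.0633] [1.53 3.49 2.59] 0.1631061354852501
0.115 [0. 0. 0.]
0.201 [ 1.7 -5.1  0. ]
0.286 [  2.9 -10.4   0. ]
0.372 [  3.7 -15.7   0. ]
0.458 [  4.  -21.1   0.1]
0.543 [  3.8 -26.5   0.1]
0.629 [  3.2 -31.8   0.1]
0.714 [  2.1 -37.1   0.1]
0.8 [  0.6 -42.3   0.1]
```

{"op": "jog_arm", "data": {"targets": [{"dx":0,"dy":0,"dz":0,"spin":0}]}}

```text
t: 2.92
position: [0.4694, 0.0817, 0.0629]
tool_rot: [0.433, -0.558, 0.559, -0.434]
ft_force: [2.6, 3.7, 3.3]
opening: 0.166
```

```bash
python3 - <<'E'
from plan import *
from plant import grab_frame
f=grab_frame("wrist"); pickle.dump(f,open(f"pics/wrist3.pkl","wb")); cv2.imwrite(f"pics/wrist3.png",cv2.resize(f["pixels"][180:320,150:360],None,fx=3,fy=3))
E
```

```text
(no output)
```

View pics/wrist3.png

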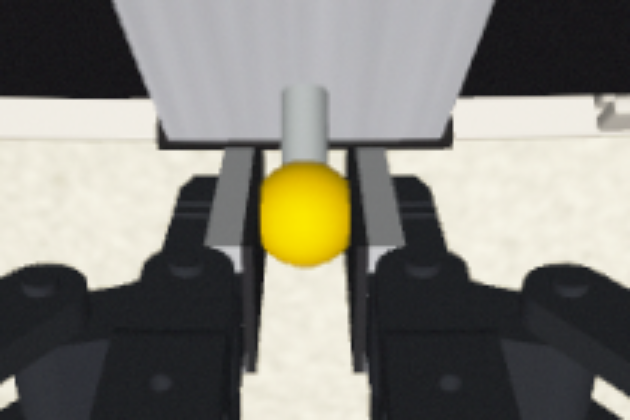

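{"op": "jog_arm", "data": {"targets": [{"dx":2,"dy":-6,"dz":0,"spin":0},{"dx":1,"dy":-6,"dz":0,"spin":0},{"dx":1,"dy":-6,"dz":0,"spin":0},{"dx":0,"dy":-6,"dz":0,"spin":0},{"dx":-1,"dy":-6,"dz":0,"spin":0}]}}

```text
t: 3.6
position: [0.4677, 0.0786, 0.0926]
tool_rot: [-0.434, 0.559, -0.559, 0.433]
ft_force: [0.0, -0.4, -3.5]
opening: 0.163
```

{"op": "jog_arm", "data": {"targets": [{"dx":-1,"dy":-5,"dz":0,"spin":0},{"dx":-1,"dy":-4,"dz":0,"spin":0},{"dx":0,"dy":0,"dz":0,"spin":0}]}}

```text
t: 3.98
position: [0.4686, 0.0807, 0.1015]
tool_rot: [0.433, -0.559, 0.559, -0.434]
ft_force: [-0.3, 0.8, -4.2]
opening: 0.17
```

```bash
python3 - <<'E'
from plan import *
from plant import grab_frame
f=grab_frame("wrist"); pickle.dump(f,open(f"pics/wrist4.pkl","wb")); cv2.imwrite(f"pics/wrist4.png",f["pixels"])
f=grab_frame("scene"); pickle.dump(f,open(f"pics/scene4.pkl","wb")); cv2.imwrite(f"pics/scene4.png",cv2.resize(f["pixels"][150:260,230:400],None,fx=4.4,fy=4.4,interpolation=cv2.INTER_CUBIC))
E
```

```text
(no output)
```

View pics/wrist4.png

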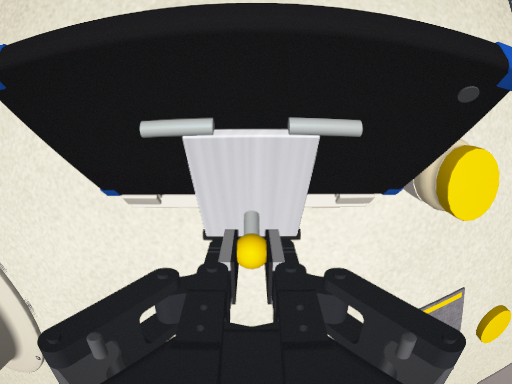

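View pics/scene4.png

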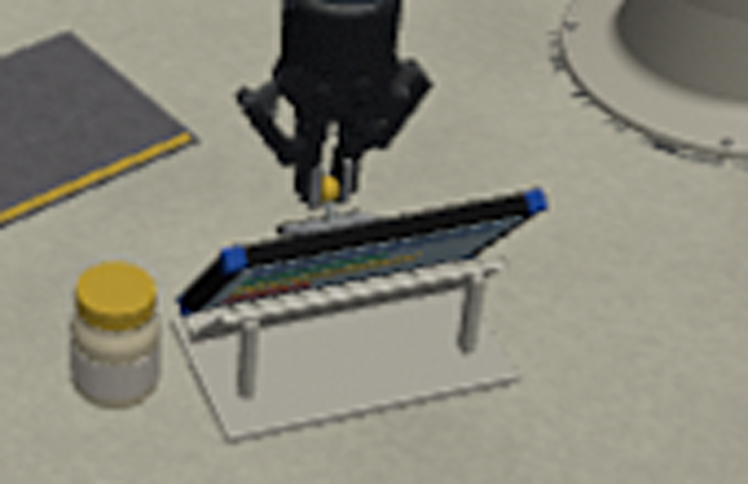

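```bash
python3 - <<'E'
import cv2
t=cv2.imread("pics/wrist4.png")
cv2.imwrite("pics/a4.png",cv2.resize(t[30:270,0:512],None,fx=1.56,fy=2,interpolation=cv2.INTER_CUBIC))
E
```

```text
(no output)
```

View pics/a4.png

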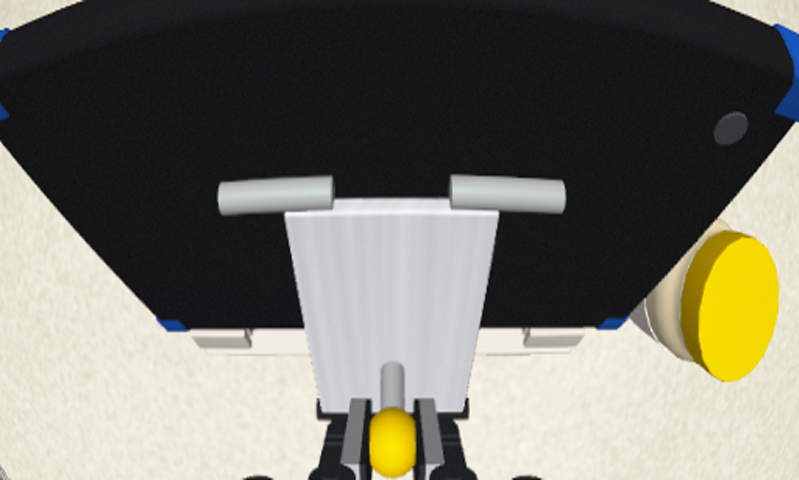

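```bash
cat > fit4.py <<'E'
from plan import *
w=pickle.load(open("pics/wrist4.pkl","rb"))
def wc(p): p=np.array(p,float); return (p+.5)/[1.56,2]-.5+[0,30]
px=wc([(566,195),(218,197),(630,324),(157,324),(468,408),(319,408),(393,444),(393,328)])
def model(v):
    dy,dz,pi,th,b=v
    def T(p): return np.asarray(p,float)@rx(np.deg2rad(50)+pi).T+CT+[0,dy,dz]
    return np.r_[T([(b,22,10.5),(-b,22,10.5),(107.5,-70,7),(-107.5,-70,7)]),T(leg([(28,-84.5,0),(-28,-84.5,0),(0,-58,24.5)],th)),T([(0,-70,7)])]
g=lambda v:(fish(w,world(model(v),CR))-px).ravel()
r=least_squares(g,[0,0,0,.5,45]); print(r.x,np.rad2deg(r.x[2:4])); print(r.fun.reshape(-1,2).round(1))
r=least_squares(lambda u:g([0,0,0,u[0],u[1]]),[.5,45]); print(r.x); print(r.fun.reshape(-1,2).round(1))
E
python3 fit4.py
```

```text
[ 5.39771427 37.89936885  0.09748204  0.30375872 41.94981673] [ 5.58530949 17.40409261]
[[-2.  -0.4]
 [-2.  -0.5]
 [-2.4  0.3]
 [-0.9  1.1]
 [-2.5 -0.8]
 [-1.4 -0.6]
 [-2.   2.1]
 [-1.7 -1.1]]
[ 0.43680386 56.95828311]
[[ -1.5   0.9]
 [ -1.4   0.7]
 [-22.3   0.9]
 [ 19.1   1.6]
 [ -8.2   3.6]
 [  4.6   3.8]
 [ -1.8 -10.4]
 [ -1.5  -0.7]]
```

```bash
python3 - <<'E'
from plan import *
from plant import grab_frame
f=grab_frame("top"); pickle.dump(f,open(f"pics/top4.pkl","wb")); cv2.imwrite(f"pics/top4.png",cv2.resize(f["pixels"][160:260,180:300],None,fx=5,fy=5,interpolation=cv2.INTER_CUBIC))
E
```

```text
(no output)
```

View pics/top4.png

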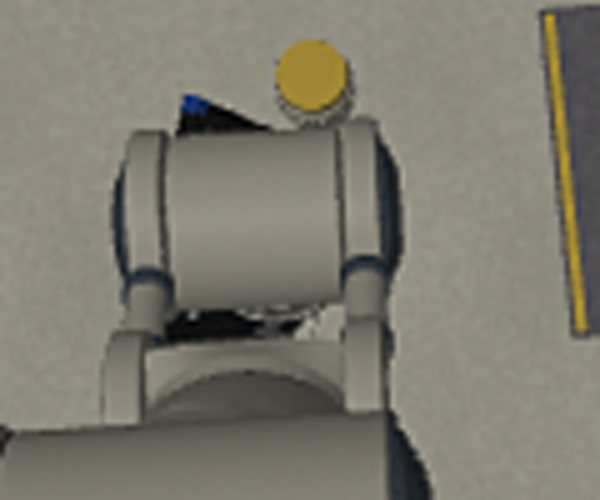

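{"op": "jog_arm", "data": {"targets": [{"dx":0,"dy":-4,"dz":0,"spin":0},{"dx":0,"dy":-8,"dz":0,"spin":0},{"dx":0,"dy":-12,"dz":0,"spin":0},{"dx":0,"dy":-12,"dz":0,"spin":0},{"dx":0,"dy":-12,"dz":0,"spin":0}]}}

```text
t: 4.75
position: [0.4685, 0.0806, 0.1504]
tool_rot: [0.433, -0.559, 0.559, -0.434]
ft_force: [0.9, 0.0, -5.1]
opening: 0.166
```

{"op": "jog_arm", "data": {"targets": [{"dx":0,"dy":-12,"dz":0,"spin":0},{"dx":0,"dy":-8,"dz":0,"spin":0},{"dx":0,"dy":-4,"dz":0,"spin":0}]}}

```text
t: 5.12
position: [0.4685, 0.0806, 0.1738]
tool_rot: [0.433, -0.559, 0.559, -0.434]
ft_force: [0.4, -0.6, -5.9]
opening: 0.164
```

```bash
python3 - <<'E'
from plan import *
from plant import grab_frame
for n in ["wrist","scene"]:
    f=grab_frame(n); pickle.dump(f,open(f"pics/{n}5.pkl","wb"))
    im=f["pixels"]
    cv2.imwrite(f"pics/{n}5.png",im if n=="wrist" else cv2.resize(im[130:260,230:400],None,fx=4,fy=4,interpolation=cv2.INTER_CUBIC))
E
```

```text
(no output)
```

View pics/wrist5.png

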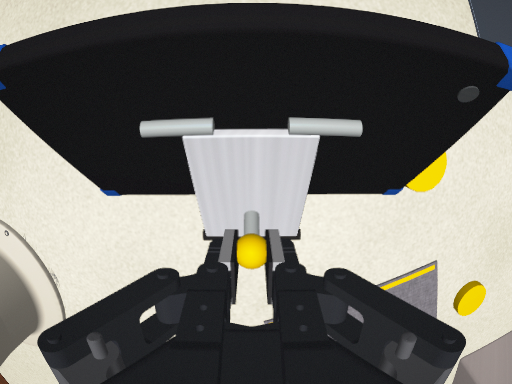

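View pics/scene5.png

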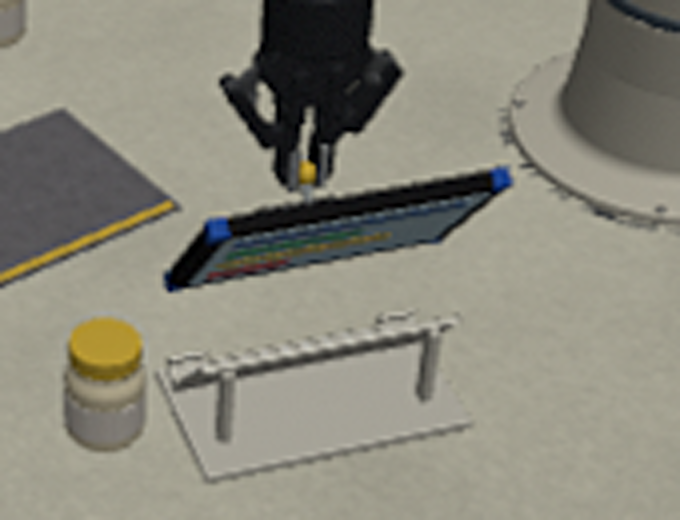

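```bash
cat > fit5.py <<'E'
from plan import *
w=pickle.load(open("pics/wrist5.pkl","rb")); s5=pickle.load(open("pics/scene5.pkl","rb")); CC={"scene":s5}
def wc(p): p=np.array(p,float); return (p+.5)/[1.56,2]-.5+[0,30]
px=wc([(566,195),(218,197),(630,324),(157,324),(468,408),(319,408),(393,444),(393,328)])
ps=(np.array([(218,230),(502,180),(172,288),(440,241)])+.5)/4-.5+[230,130]
def TT(v): 
    x,y,z,pi,th,b,yaw=v
    return lambda p: (np.asarray(p,float)@rx(pi).T)@rz(yaw).T/1000+[x,y,z]
def g(v):
    T=TT(v); b,th=v[5],v[4]
    W=np.r_[T([(b,22,10.5),(-b,22,10.5),(107.5,-70,7),(-107.5,-70,7)]),T(leg([(28,-84.5,0),(-28,-84.5,0),(0,-58,24.5)],th)),T([(0,-70,7)])]
    S=T([(102,70,0),(-102,70,0),(107.5,-70,-3),(-107.5,-70,-7)])
    return np.r_[(fish(w,W)-px).ravel(),(proj("scene",S,CC)-ps).ravel()]
r=least_squares(g,[.48,.12,.18,.9,.3,43,-.25]); v=r.x; print(v,np.rad2deg(v[[3,4,6]])); print(r.fun.reshape(-1,2).round(1))
T=TT(v); print("knob",T(leg([(0,-58,24.5)],v[4])),"bottom",T([(0,-70,7)]),"foot",T(leg([(0,-84.5,0)],v[4])),"top",T([(0,70,0)]))
print(bot.get_state()["position"])
E
python3 fit5.py
```

```text
[ 0.4837773   0.14007899  0.18252873  0.95884972  0.3115785  42.99142246
 -0.24735689] [ 54.93804202  17.852133   -14.17250605]
[[ 0.5 -0.9]
 [ 0.3 -1.1]
 [-2.6  0.4]
 [ 1.8  1.5]
 [-1.2 -0.4]
 [ 0.7 -0.1]
 [ 0.2  1. ]
 [-0.1 -0.9]
 [-0.4 -2.9]
 [ 0.4 -3.2]
 [-1.6 -1.2]
 [ 0.9 -1. ]]
knob [[0.46982162 0.08481518 0.19113802]] bottom [[0.47252875 0.09553527 0.12925277]] foot [[0.46826293 0.07864283 0.15561377]] top [[0.49362297 0.17906737 0.23982592]]
[0.46850121 0.08057944 0.17355674]
```

```bash
python3 - <<'E'
from plan import *
plan([.566,-.184,.172],MAT[2],step=25,smax=.03,rnd=1)
E
```

```text
t 5.225 pos [0.4685 0.0806 0.1736] yaw -14.38 F [ 0.4  0.6 -5.6] op 0.166
[ {dx:19.3 dy:0.1 dz:13.3 sp:-0.03}, {dx:19.7 dy:0.1 dz:12.8 sp:-0.03}, {dx:20.1 dy:0.1 dz:12.2 sp:-0.03}, {dx:20.5 dy:0.1 dz:11.5 sp:-0.03}, {dx:20.8 dy:0.1 dz:10.9 sp:-0.03} ]
[ {dx:21.1 dy:0.2 dz:10.3 sp:-0.03}, {dx:21.4 dy:0.1 dz:9.7 sp:-0.03}, {dx:21.7 dy:0.2 dz:9 sp:-0.03}, {dx:22 dy:0.1 dz:8.4 sp:-0.03}, {dx:22.2 dy:0.2 dz:7.7 sp:-0.03} ]
[ {dx:22.4 dy:0.1 dz:7 sp:-0.03}, {dx:22.7 dy:0.2 dz:6.4 sp:0} ]
```

{"op": "jog_arm", "data": {"targets": [{"dx":8,"dy":0,"dz":5,"spin":-0.015},{"dx":14,"dy":0,"dz":9,"spin":-0.03},{"dx":20,"dy":0,"dz":12,"spin":-0.03},{"dx":21,"dy":0,"dz":12,"spin":-0.03},{"dx":21,"dy":0,"dz":12,"spin":-0.03}]}}

```text
t: 5.85
position: [0.5015, -0.0128, 0.1729]
tool_rot: [-0.471, 0.528, -0.528, 0.47]
ft_force: [-0.4, 0.6, -5.0]
opening: 0.168
```

{"op": "jog_arm", "data": {"targets": [{"dx":21,"dy":0,"dz":11,"spin":-0.03},{"dx":21,"dy":0,"dz":10,"spin":-0.03},{"dx":22,"dy":0,"dz":10,"spin":-0.03},{"dx":22,"dy":0,"dz":9,"spin":-0.03},{"dx":22,"dy":0,"dz":8,"spin":-0.03}]}}

```text
t: 6.48
position: [0.5433, -0.1235, 0.1727]
tool_rot: [0.509, -0.491, 0.491, -0.509]
ft_force: [0.4, 0.4, -4.7]
opening: 0.164
```

```bash
python3 - <<'E'
from plan import *
plan([.566,-.184,.172],MAT[2],step=15,smax=.03,rnd=1)
E
```

```text
t 6.475 pos [ 0.5433 -0.1235  0.1727] yaw 2.03 F [ 0.4  0.4 -4.7] op 0.164
[ {dx:12.3 dy:0.1 dz:4.1 sp:-0.021}, {dx:12.3 dy:0.2 dz:3.9 sp:-0.021}, {dx:12.4 dy:0.1 dz:3.6 sp:0}, {dx:12.4 dy:0.2 dz:3.6 sp:0}, {dx:12.4 dy:0.1 dz:3.5 sp:0} ]
```

{"op": "jog_arm", "data": {"targets": [{"dx":18,"dy":0,"dz":6,"spin":-0.021},{"dx":16,"dy":0,"dz":5,"spin":-0.021},{"dx":12,"dy":8,"dz":4,"spin":0},{"dx":8,"dy":14,"dz":2,"spin":0},{"dx":4,"dy":18,"dz":1,"spin":0}]}}

```text
t: 7.1
position: [0.5644, -0.1792, 0.1318]
tool_rot: [0.519, -0.481, 0.481, -0.519]
ft_force: [0.9, 1.3, -4.9]
opening: 0.165
```

{"op": "jog_arm", "data": {"targets": [{"dx":0,"dy":18,"dz":0,"spin":0},{"dx":0,"dy":16,"dz":0,"spin":0},{"dx":0,"dy":12,"dz":0,"spin":0},{"dx":0,"dy":8,"dz":0,"spin":0},{"dx":0,"dy":4,"dz":0,"spin":0}]}}

```text
t: 7.72
position: [0.5646, -0.1789, 0.0749]
tool_rot: [0.519, -0.481, 0.481, -0.519]
ft_force: [0.8, 1.0, -4.2]
opening: 0.167
```

```bash
python3 - <<'E'
from plan import *
from plant import grab_frame
plan([.566,-.184,.055],MAT[2],step=15,smax=.03,rnd=1)
for n in ["wrist","scene"]:
    f=grab_frame(n); pickle.dump(f,open(f"pics/{n}6.pkl","wb"))
    im=f["pixels"]
    cv2.imwrite(f"pics/{n}6.png",im if n=="wrist" else cv2.resize(im[100:230,150:320],None,fx=4,fy=4,interpolation=cv2.INTER_CUBIC))
E
```

```text
t 7.725 pos [ 0.5646 -0.1789  0.0749] yaw 4.36 F [ 0.8  1.  -4.2] op 0.167
[ {dx:2.6 dy:10 dz:0.5 sp:-0.001}, {dx:2.6 dy:9.9 dz:0.5 sp:0} ]
```

View pics/scene6.png

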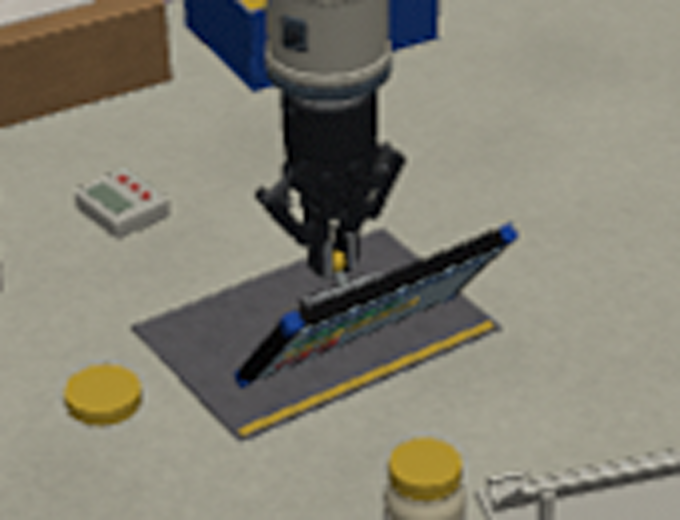

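View pics/wrist6.png

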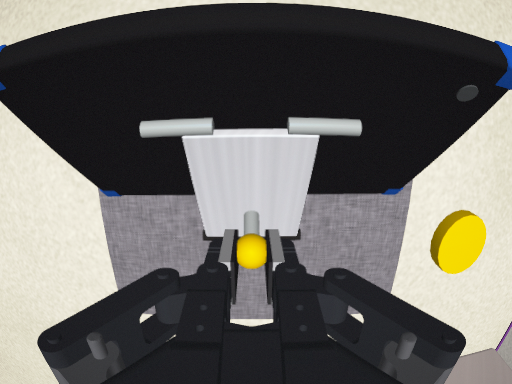

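{"op": "jog_arm", "data": {"targets": [{"dx":3,"dy":6,"dz":0,"spin":0},{"dx":2,"dy":5,"dz":0,"spin":0},{"dx":0,"dy":3,"dz":0,"spin":0},{"dx":0,"dy":2,"dz":0,"spin":0}]}}

```text
t: 8.32
position: [0.565, -0.184, 0.0592]
tool_rot: [-0.519, 0.481, -0.481, 0.519]
ft_force: [-0.2, -0.0, -1.2]
opening: 0.169
```

{"op": "jog_arm", "data": {"targets": [{"dx":0,"dy":1.5,"dz":0,"spin":0},{"dx":0,"dy":1,"dz":0,"spin":0}]}}

```text
t: 8.57
position: [0.5649, -0.1839, 0.0569]
tool_rot: [-0.519, 0.481, -0.481, 0.519]
ft_force: [-0.4, 0.5, -0.1]
opening: 0.165
```

{"op": "jog_arm", "data": {"targets": [{"dx":3,"dy":-1,"dz":0,"spin":0},{"dx":3,"dy":-1,"dz":0,"spin":0}]}}

```text
t: 8.82
position: [0.5653, -0.1901, 0.0589]
tool_rot: [0.519, -0.481, 0.481, -0.519]
ft_force: [-1.3, 1.9, -2.5]
opening: 0.165
```

{"op": "jog_arm", "data": {"targets": [{"dx":3,"dy":-1,"dz":0,"spin":0},{"dx":3,"dy":-1,"dz":0,"spin":0}]}}

```text
t: 9.07
position: [0.5658, -0.1962, 0.0609]
tool_rot: [0.519, -0.481, 0.481, -0.519]
ft_force: [-0.1, 1.4, -1.6]
opening: 0.164
```

```bash
python3 - <<'E'
from plan import *
from plant import grab_frame
f=grab_frame("wrist"); cv2.imwrite("pics/wrist7.png",f["pixels"])
f=grab_frame("scene"); cv2.imwrite("pics/scene7.png",cv2.resize(f["pixels"][100:230,150:320],None,fx=4,fy=4,interpolation=cv2.INTER_CUBIC))
E
```

```text
(no output)
```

View pics/wrist7.png

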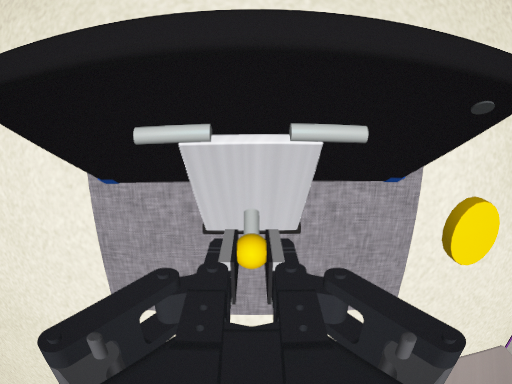

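View pics/scene7.png

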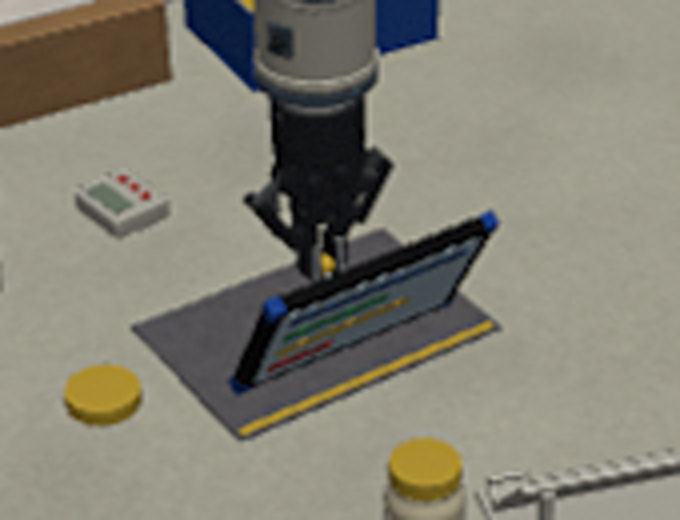

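{"op": "jog_arm", "data": {"targets": [{"dx":3,"dy":-0.5,"dz":0,"spin":0},{"dx":3,"dy":-0.5,"dz":0,"spin":0},{"dx":3,"dy":-0.5,"dz":0,"spin":0}]}}

```text
t: 9.55
position: [0.5666, -0.2051, 0.0623]
tool_rot: [-0.519, 0.481, -0.481, 0.519]
ft_force: [-0.6, 2.6, -1.8]
opening: 0.164
```

{"op": "jog_arm", "data": {"targets": [{"dx":3,"dy":-0.5,"dz":0,"spin":0},{"dx":3,"dy":-0.5,"dz":0,"spin":0},{"dx":3,"dy":0,"dz":0,"spin":0}]}}

```text
t: 9.93
position: [0.5673, -0.2142, 0.0633]
tool_rot: [-0.519, 0.481, -0.481, 0.519]
ft_force: [0.6, 1.7, -1.5]
opening: 0.167
```

```bash
python3 - <<'E'
from plan import *
from plant import grab_frame
f=grab_frame("wrist"); cv2.imwrite("pics/wrist8.png",f["pixels"]); pickle.dump(f,open("pics/wrist8.pkl","wb"))
f=grab_frame("scene"); cv2.imwrite("pics/scene8.png",cv2.resize(f["pixels"][100:230,150:320],None,fx=4,fy=4,interpolation=cv2.INTER_CUBIC)); pickle.dump(f,open("pics/scene8.pkl","wb"))
E
```

```text
(no output)
```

View pics/wrist8.png

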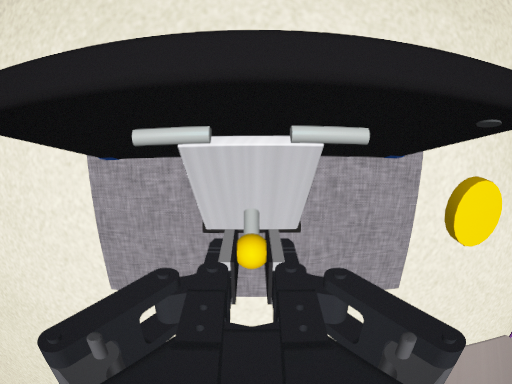

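View pics/scene8.png

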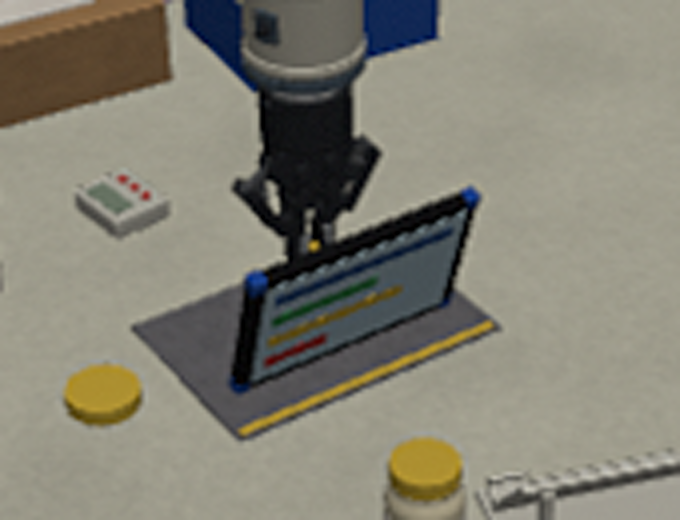

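{"op": "jog_arm", "data": {"targets": [{"dx":3,"dy":0,"dz":0,"spin":0},{"dx":3,"dy":0,"dz":0,"spin":0}]}}

```text
t: 10.28
position: [0.5677, -0.22, 0.0633]
tool_rot: [-0.519, 0.481, -0.481, 0.519]
ft_force: [1.2, 0.7, -1.9]
opening: 0.166
```

{"op": "jog_arm", "data": {"targets": [{"dx":2,"dy":0.5,"dz":0,"spin":0},{"dx":2,"dy":0.5,"dz":0,"spin":0}]}}

```text
t: 10.52
position: [0.5681, -0.224, 0.0623]
tool_rot: [-0.519, 0.481, -0.481, 0.519]
ft_force: [1.4, 1.1, -1.7]
opening: 0.164
```

```bash
python3 - <<'E'
from plan import *
from plant import grab_frame
f=grab_frame("wrist"); cv2.imwrite("pics/wrist9.png",f["pixels"]); pickle.dump(f,open("pics/wrist9.pkl","wb"))
f=grab_frame("scene"); cv2.imwrite("pics/scene9.png",cv2.resize(f["pixels"][100:230,150:320],None,fx=4,fy=4,interpolation=cv2.INTER_CUBIC)); pickle.dump(f,open("pics/scene9.pkl","wb"))
E
```

```text
(no output)
```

View pics/wrist9.png

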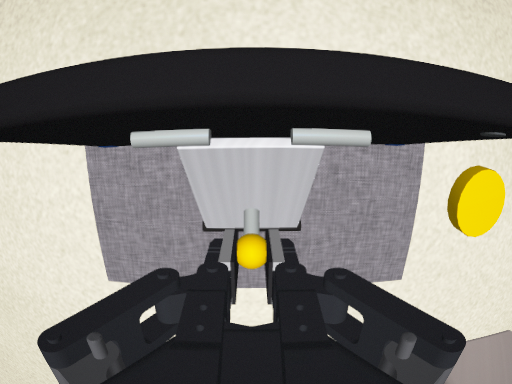

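View pics/scene9.png

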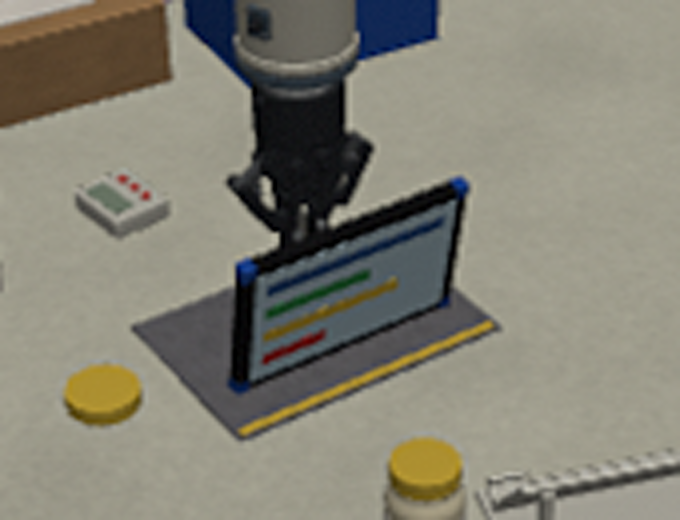

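```bash
cat > fitg.py <<'E'
from plan import *
def TT(v): return lambda p: (np.asarray(p,float)@rx(v[3]).T)@rz(v[6]).T/1000+[v[0],v[1],v[2]]
def fit(w,s5,px,ps,v0,wk=("b","f","k")):
    CC={"scene":s5}
    def g(v):
        T=TT(v); b,th=v[5],v[4]
        W=np.r_[T([(b,22,10.5),(-b,22,10.5)]),T(leg([(28,-84.5,0),(-28,-84.5,0),(0,-58,24.5)],th))]
        S=T([(103,66,-7),(-103,66,-7),(103,-66,-7),(-103,-66,-7)])
        return np.r_[(fish(w,W)-px).ravel(),(proj("scene",S,CC)-ps).ravel(),(v[5]-43)*2]
    r=least_squares(g,v0); v=r.x; print("v",v.round(4),"pitch,th,yaw",np.rad2deg(v[[3,4,6]]).round(1)); print(r.fun[:-1].reshape(-1,2).round(1).tolist())
    T=TT(v); B=lambda p:np.ravel(T([p]))
    for n,p in dict(bot=B((0,-70,7)),scr=B((0,-70,-7)),foot=np.ravel(T(leg([(0,-84.5,0)],v[4]))),knob=np.ravel(T(leg([(0,-58,24.5)],v[4]))),top=B((0,70,0))).items():
        m=rz(MAT[2]).T@(p-[MAT[0],MAT[1],0]); print(n,p.round(4),"mat",m.round(4))
    return v
E
python3 - <<'E'
from fitg import *
w=pickle.load(open("pics/wrist9.pkl","rb")); s=pickle.load(open("pics/scene9.pkl","rb"))
ps=(np.array([(251,268),(456,190),(243,382),(445,303)])+.5)/4-.5+[150,100]
fit(w,s,np.array([(371,138),(131,139),(300,227),(203,227),(252,251.)]),ps,[.567,-.16,.075,1.3,.6,43,.0775])
E
```

```text
v [ 0.5627 -0.1556  0.0793  1.3999  0.6127 43.4455  0.0805] pitch,th,yaw [80.2 35.1  4.6]
[[-0.2, -0.5], [0.5, -0.4], [-1.5, -1.0], [1.7, -0.7], [-0.3, 2.5], [-0.9, 0.2], [2.3, -1.5], [-0.6, 0.9], [0.3, -1.1]]
bot [ 0.5642 -0.1743  0.0115] mat [-0.0011  0.0308  0.0115]
scr [ 0.5631 -0.1606  0.0091] mat [-0.0012  0.0446  0.0091]
foot [ 0.568  -0.2216  0.0429] mat [-0.001  -0.0166  0.0429]
knob [ 0.5679 -0.2203  0.0789] mat [-0.001  -0.0153  0.0789]
top [ 0.5617 -0.1437  0.1482] mat [-0.0012  0.0615  0.1482]
```

{"op": "jog_arm", "data": {"targets": [{"dx":2.5,"dy":0.5,"dz":0,"spin":0},{"dx":2.5,"dy":0.5,"dz":0,"spin":0},{"dx":2.5,"dy":0.5,"dz":0,"spin":0}]}}

```text
t: 11.0
position: [0.5686, -0.2316, 0.0608]
tool_rot: [-0.519, 0.481, -0.481, 0.519]
ft_force: [1.9, 0.6, -0.9]
opening: 0.165
```

{"op": "jog_arm", "data": {"targets": [{"dx":2.5,"dy":1,"dz":0,"spin":0},{"dx":2.5,"dy":1,"dz":0,"spin":0}]}}

```text
t: 11.25
position: [0.569, -0.2365, 0.0587]
tool_rot: [-0.519, 0.481, -0.481, 0.519]
ft_force: [2.2, 0.9, -0.5]
opening: 0.166
```

```bash
python3 - <<'E'
from plan import *
from plant import grab_frame
f=grab_frame("wrist"); cv2.imwrite("pics/wrist10.png",f["pixels"]); pickle.dump(f,open("pics/wrist10.pkl","wb"))
f=grab_frame("scene"); cv2.imwrite("pics/scene10.png",cv2.resize(f["pixels"][100:230,150:320],None,fx=4,fy=4,interpolation=cv2.INTER_CUBIC)); pickle.dump(f,open("pics/scene10.pkl","wb"))
E
```

```text
(no output)
```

View pics/wrist10.png

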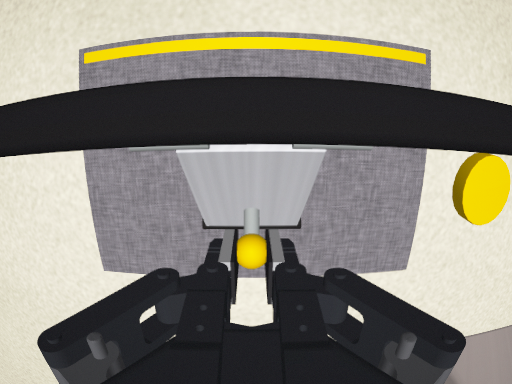

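View pics/scene10.png

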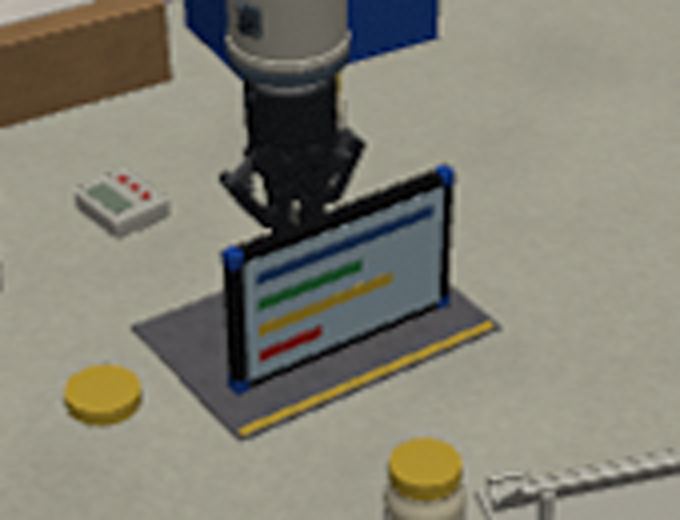

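```bash
python3 - <<'E'
from fitg import *
w=pickle.load(open("pics/wrist10.pkl","rb")); s=pickle.load(open("pics/scene10.pkl","rb"))
ps=(np.array([(239,255),(442,178),(243,382),(445,303)])+.5)/4-.5+[150,100]
fit(w,s,np.array([(376,149),(126,150),(300,224),(203,224),(252,251.)]),ps,[.567,-.16,.075,1.3,.6,43,.0775])
E
```

```text
v [ 0.5636 -0.1682  0.0805  1.5441  0.6741 44.0132  0.0809] pitch,th,yaw [88.5 38.6  4.6]
[[-0.7, -0.8], [0.9, -0.6], [-1.6, -1.5], [1.8, -1.1], [-0.3, 3.6], [-1.7, -0.8], [1.8, -2.4], [-1.1, 0.1], [-0.2, -1.8]]
bot [ 0.5643 -0.1771  0.0107] mat [-0.0012  0.0281  0.0107]
scr [ 0.5632 -0.1631  0.0104] mat [-0.0013  0.0421  0.0104]
foot [ 0.5688 -0.2324  0.0382] mat [-0.001  -0.0274  0.0382]
knob [ 0.5689 -0.234   0.0743] mat [-0.001  -0.029   0.0743]
top [ 0.5634 -0.1664  0.1505] mat [-0.0013  0.0389  0.1505]
```

{"op": "jog_arm", "data": {"targets": [{"dx":2,"dy":1.5,"dz":0,"spin":0},{"dx":2,"dy":2,"dz":0,"spin":0}]}}

```text
t: 11.6
position: [0.5693, -0.2404, 0.0553]
tool_rot: [-0.519, 0.481, -0.481, 0.519]
ft_force: [1.1, 0.7, 2.7]
opening: 0.169
```

{"op": "jog_arm", "data": {"targets": [{"dx":2,"dy":2,"dz":0,"spin":0},{"dx":2,"dy":2,"dz":0,"spin":0}]}}

```text
t: 11.85
position: [0.5696, -0.2445, 0.0512]
tool_rot: [-0.519, 0.481, -0.481, 0.519]
ft_force: [1.5, 0.1, 3.8]
opening: 0.17
```

```bash
python3 - <<'E'
from plan import *
from plant import grab_frame
f=grab_frame("wrist"); cv2.imwrite("pics/wrist11.png",f["pixels"]); pickle.dump(f,open("pics/wrist11.pkl","wb"))
f=grab_frame("scene"); cv2.imwrite("pics/scene11.png",cv2.resize(f["pixels"][100:230,150:320],None,fx=4,fy=4,interpolation=cv2.INTER_CUBIC)); pickle.dump(f,open("pics/scene11.pkl","wb"))
E
```

```text
(no output)
```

View pics/wrist11.png

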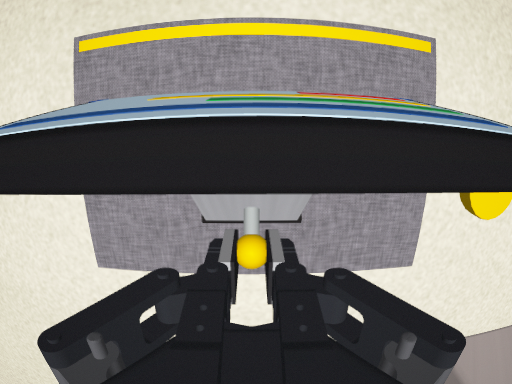

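View pics/scene11.png

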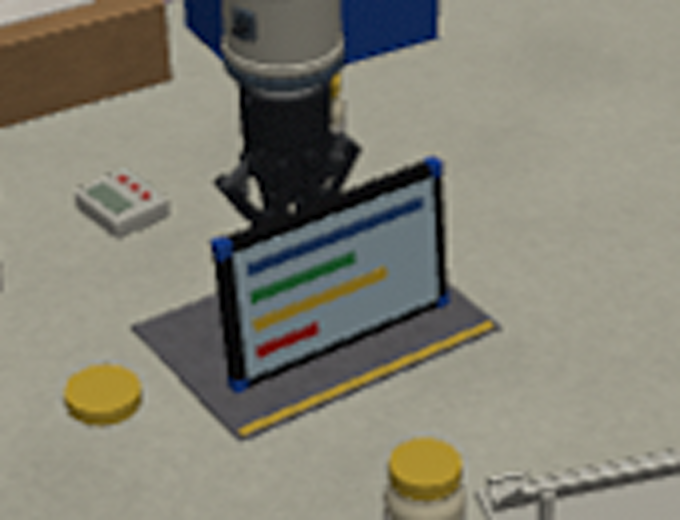

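{"op": "jog_arm", "data": {"targets": [{"dx":2,"dy":2,"dz":0,"spin":0},{"dx":2,"dy":2,"dz":0,"spin":0}]}}

```text
t: 12.2
position: [0.5699, -0.2485, 0.0472]
tool_rot: [-0.519, 0.481, -0.481, 0.519]
ft_force: [1.8, 0.2, 3.0]
opening: 0.161
```

{"op": "jog_arm", "data": {"targets": [{"dx":2,"dy":2,"dz":0,"spin":0},{"dx":2,"dy":2,"dz":0,"spin":0}]}}

```text
t: 12.45
position: [0.5703, -0.2525, 0.0432]
tool_rot: [-0.518, 0.481, -0.481, 0.519]
ft_force: [3.5, 0.8, 2.3]
opening: 0.166
```

```bash
python3 - <<'E'
from plan import *
from plant import grab_frame
f=grab_frame("wrist"); cv2.imwrite("pics/wrist12.png",f["pixels"]); pickle.dump(f,open("pics/wrist12.pkl","wb"))
f=grab_frame("scene"); cv2.imwrite("pics/scene12.png",cv2.resize(f["pixels"][100:230,150:320],None,fx=4,fy=4,interpolation=cv2.INTER_CUBIC)); pickle.dump(f,open("pics/scene12.pkl","wb"))
f=grab_frame("top"); cv2.imwrite("pics/top12.png",cv2.resize(f["pixels"][130:260,240:360],None,fx=4,fy=4,interpolation=cv2.INTER_CUBIC)); pickle.dump(f,open("pics/top12.pkl","wb"))
E
```

```text
(no output)
```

View pics/wrist12.png

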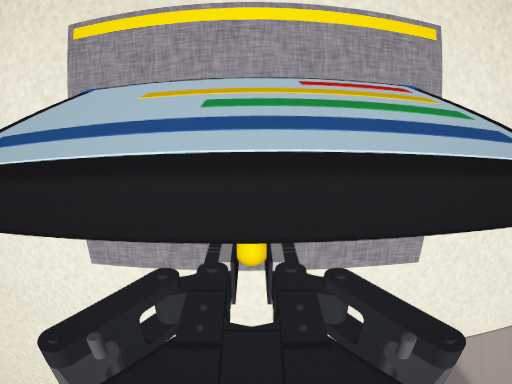

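View pics/scene12.png

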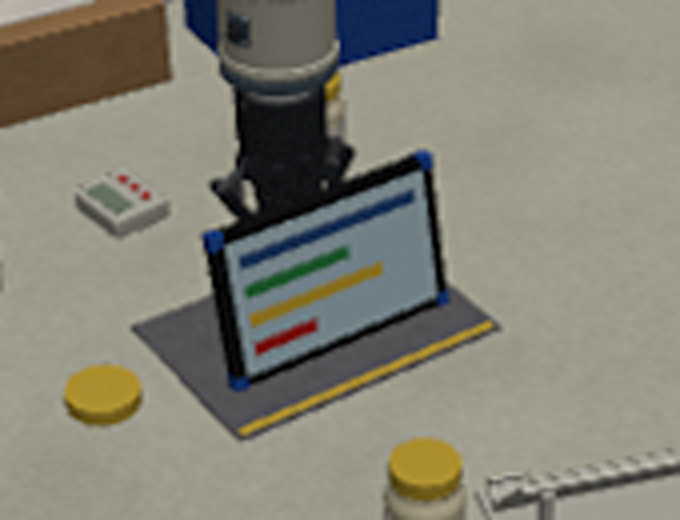

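```bash
python3 - <<'E'
from fitg import *
w=pickle.load(open("pics/wrist12.pkl","rb")); s=pickle.load(open("pics/scene12.pkl","rb")); CC={"scene":s}
c=-cv2.Rodrigues(w["rvec"])[0].T@np.ravel(w["tvec"]); st=bot.get_state(); Rm=R.from_quat(st["tool_rot"]).as_matrix()
print("cam in tool mm",(Rm.T@(c-st["position"])*1000).round(1), "axis",cv2.Rodrigues(w["rvec"])[0][2])
for name,pts in (("10",[(233,256),(445,175),(238,386),(445,303)]),("12",[(213,239),(424,159),(238,383),(442,298)])):
    CC={"scene":pickle.load(open(f"pics/scene{name}.pkl","rb"))}
    ps=(np.array(pts)+.5)/4-.5+[150,100]
    # x,y,pitch,yaw with bottom on mat z=3mm; corners centres of blue caps
    def g(v):
        x,y,p,yaw=v
        T=lambda q:(np.asarray(q,float)@rx(p).T)
        P=T([(105,68,-3),(-105,68,-3),(105,-68,-5),(-105,-68,-5)])
        low=T([(0,-70,-7),(0,-70,7)])[:,2].min()
        return (proj("scene",P@rz(yaw).T/1000+[x,y,.003-low/1000],CC)-ps).ravel()
    r=least_squares(g,[.567,-.18,1.6,.08]); print(name,r.x,np.rad2deg(r.x[2:]),r.fun.round(1))
E
```

```text
cam in tool mm [ -72.2 -142.6   -0. ] axis [ 0.02131085 -0.28319931 -0.95882428]
10 [ 0.56262943 -0.16797284  1.52458345  0.08498608] [87.35219692  4.86934342] [-0.7  0.2  1.3 -1.  -0.4  1.  -0.2 -0.5]
12 [ 0.56381948 -0.18418076  1.72495085  0.09906926] [98.83240382  5.67625035] [-0.4  0.1  1.  -1.2 -0.5  1.1 -0.  -0.3]
```

{"op": "jog_arm", "data": {"targets": [{"dx":1.5,"dy":2,"dz":0,"spin":0},{"dx":1.5,"dy":2,"dz":0,"spin":0}]}}

```text
t: 12.85
position: [0.5702, -0.2551, 0.039]
tool_rot: [0.519, -0.481, 0.48, -0.519]
ft_force: [2.8, 0.8, 1.7]
opening: 0.163
```

{"op": "jog_arm", "data": {"targets": [{"dx":1.5,"dy":2,"dz":0,"spin":0},{"dx":1.5,"dy":2,"dz":0,"spin":0}]}}

```text
t: 13.1
position: [0.5705, -0.2582, 0.0351]
tool_rot: [-0.519, 0.481, -0.481, 0.519]
ft_force: [2.8, 2.1, 0.4]
opening: 0.166
```

```bash
python3 - <<'E'
from plan import *
from plant import grab_frame
f=grab_frame("wrist"); cv2.imwrite("pics/wrist13.png",f["pixels"]); pickle.dump(f,open("pics/wrist13.pkl","wb"))
f=grab_frame("scene"); cv2.imwrite("pics/scene13.png",cv2.resize(f["pixels"][100:230,150:320],None,fx=4,fy=4,interpolation=cv2.INTER_CUBIC)); pickle.dump(f,open("pics/scene13.pkl","wb"))
E
```

```text
(no output)
```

View pics/wrist13.png

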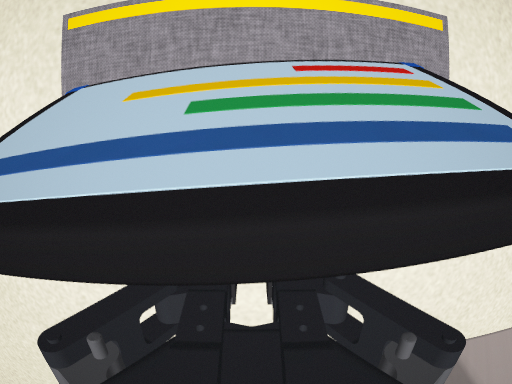

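View pics/scene13.png

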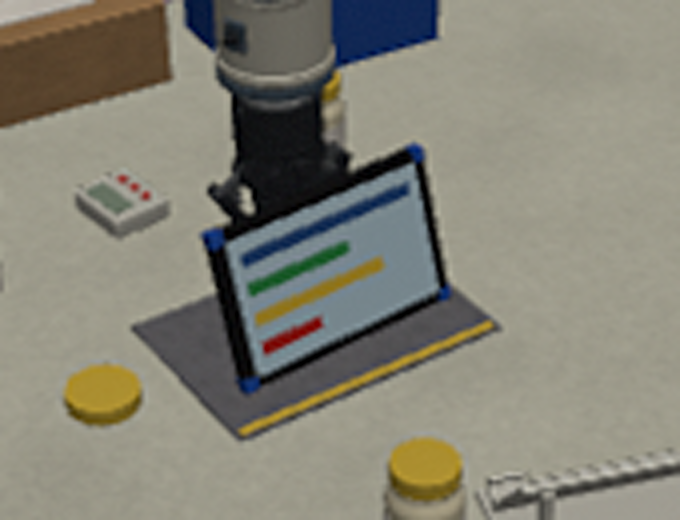

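```bash
cat > sf.py <<'E'
from fitg import *
def sfit(name,pts,off=(150,100),k=4):
    CC={"scene":pickle.load(open(f"pics/scene{name}.pkl","rb"))}
    ps=(np.array(pts)+.5)/k-.5+np.array(off)
    def g(v):
        x,y,p,yaw=v
        T=lambda q:(np.asarray(q,float)@rx(p).T)
        P=T([(105,68,-3),(-105,68,-3),(105,-68,-5),(-105,-68,-5)])
        low=T([(0,-70,-7),(0,-70,7)])[:,2].min()
        return (proj("scene",P@rz(yaw).T/1000+[x,y,.003-low/1000],CC)-ps).ravel()
    r=least_squares(g,[.567,-.18,1.7,.08]); v=r.x; low=(np.array([(0,-70,7)])@rx(v[2]).T)
    b=low@rz(v[3]).T/1000+[v[0],v[1],0]; m=rz(MAT[2]).T@(b[0]-[MAT[0],MAT[1],0])
    print(name,"lean",np.rad2deg(v[2]).round(1)-90,"yaw rel mat",np.rad2deg(v[3]-MAT[2]).round(1),"bottom mat",m.round(4)[:2],r.fun.round(1))
E
python3 - <<'E'
from sf import *
sfit("12",[(213,239),(424,159),(238,383),(442,298)])
sfit("13",[(213,238),(416,153),(250,384),(444,293)])
E
```

```text
12 lean 8.799999999999997 yaw rel mat 1.2 bottom mat [-0.0023  0.0249] [-0.4  0.1  1.  -1.2 -0.5  1.1 -0.  -0.3]
13 lean 14.700000000000003 yaw rel mat 4.5 bottom mat [-0.0067  0.0287] [-0.2 -0.1  0.7 -1.6 -0.6  1.4  0.1 -0.1]
```

{"op": "jog_arm", "data": {"targets": [{"dx":0,"dy":-1,"dz":0,"spin":0.03},{"dx":0,"dy":-1,"dz":0,"spin":0.03}]}}

```text
t: 13.45
position: [0.5698, -0.2578, 0.0371]
tool_rot: [0.504, -0.497, 0.496, -0.503]
ft_force: [-1.4, 2.6, 0.6]
opening: 0.167
```

{"op": "jog_arm", "data": {"targets": [{"dx":0,"dy":-1,"dz":0,"spin":0.01},{"dx":0,"dy":-1,"dz":0,"spin":0}]}}

```text
t: 13.7
position: [0.5703, -0.2581, 0.0392]
tool_rot: [0.502, -0.499, 0.498, -0.501]
ft_force: [-1.1, 3.0, -1.4]
opening: 0.166
```

```bash
python3 - <<'E'
from plan import *
from plant import grab_frame
f=grab_frame("wrist"); cv2.imwrite("pics/wrist14.png",f["pixels"]); pickle.dump(f,open("pics/wrist14.pkl","wb"))
f=grab_frame("scene"); cv2.imwrite("pics/scene14.png",cv2.resize(f["pixels"][100:230,150:320],None,fx=4,fy=4,interpolation=cv2.INTER_CUBIC)); pickle.dump(f,open("pics/scene14.pkl","wb"))
E
```

```text
(no output)
```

View pics/scene14.png

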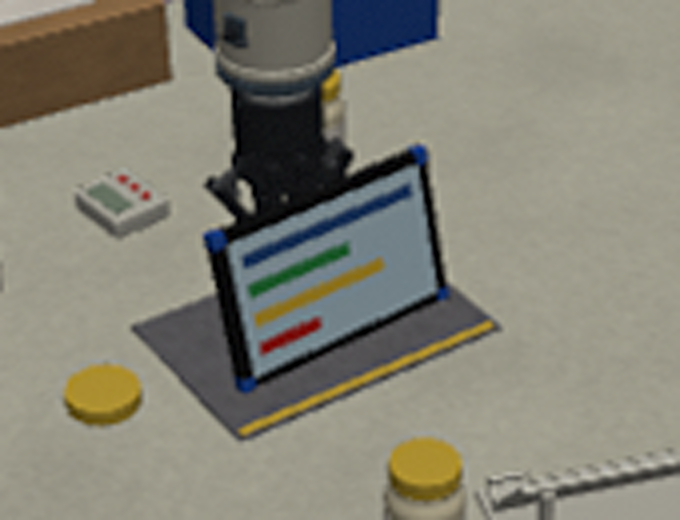

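View pics/wrist14.png

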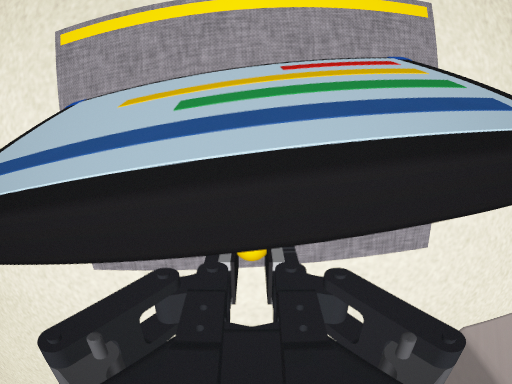

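```bash
python3 - <<'E'
from sf import *
sfit("14",[(215,239),(420,154),(247,384),(443,294)])
E
```

```text
14 lean 11.900000000000006 yaw rel mat 3.9 bottom mat [-0.0058  0.0269] [-0.2 -0.1  0.8 -1.3 -0.6  1.3  0.1 -0.2]
```

{"op": "jog_arm", "data": {"targets": [{"dx":1,"dy":1.5,"dz":0,"spin":0},{"dx":1,"dy":1.5,"dz":0,"spin":0},{"dx":0.5,"dy":1,"dz":0,"spin":0}]}}

```text
t: 14.18
position: [0.5707, -0.2609, 0.0352]
tool_rot: [-0.501, 0.498, -0.499, 0.501]
ft_force: [-0.4, 2.4, 0.5]
opening: 0.163
```

{"op": "jog_arm", "data": {"gripper": 0.3, "targets": [{"dx":0,"dy":0,"dz":0,"spin":0},{"dx":0,"dy":0,"dz":0,"spin":0}]}}

```text
t: 14.42
position: [0.5709, -0.261, 0.0354]
tool_rot: [-0.501, 0.498, -0.499, 0.502]
ft_force: [-0.8, 0.1, -0.8]
opening: 0.296
```

```bash
python3 - <<'E'
from plan import *
from plant import grab_frame
f=grab_frame("wrist"); cv2.imwrite("pics/wrist15.png",f["pixels"]); pickle.dump(f,open("pics/wrist15.pkl","wb"))
f=grab_frame("scene"); cv2.imwrite("pics/scene15.png",cv2.resize(f["pixels"][100:230,150:320],None,fx=4,fy=4,interpolation=cv2.INTER_CUBIC)); pickle.dump(f,open("pics/scene15.pkl","wb"))
E
```

```text
(no output)
```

View pics/scene15.png

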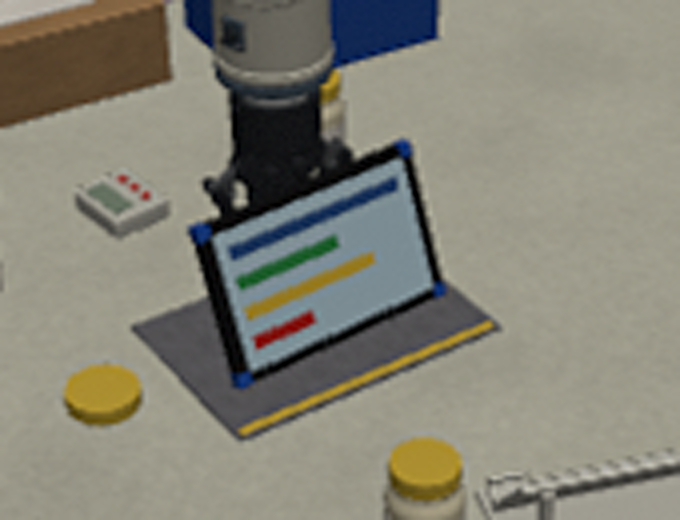

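View pics/wrist15.png

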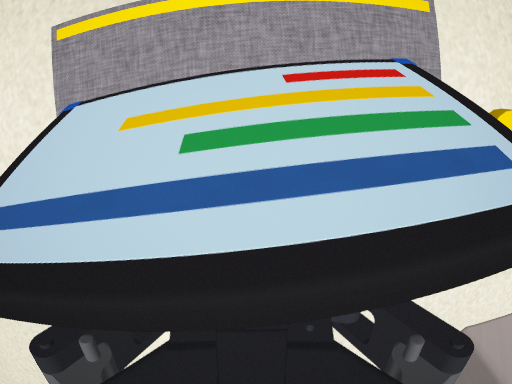

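```bash
python3 - <<'E'
from sf import *
sfit("15",[(202,232),(403,148),(243,379),(439,289)])
E
```

```text
15 lean 18.599999999999994 yaw rel mat 4.5 bottom mat [-0.0054  0.0224] [-0.5 -0.2  0.9 -1.7 -0.3  1.6 -0.  -0.1]
```

{"op": "jog_arm", "data": {"gripper": 0.45, "targets": [{"dx":2,"dy":0,"dz":0,"spin":0},{"dx":2,"dy":0,"dz":0,"spin":0},{"dx":2,"dy":0,"dz":0,"spin":0},{"dx":2,"dy":0,"dz":0,"spin":0},{"dx":2,"dy":0,"dz":0,"spin":0}]}}

```text
t: 15.15
position: [0.5706, -0.2709, 0.0352]
tool_rot: [0.501, -0.499, 0.498, -0.501]
ft_force: [0.3, -0.5, -0.7]
opening: 0.45
```

{"op": "jog_arm", "data": {"targets": [{"dx":2,"dy":0,"dz":0,"spin":0},{"dx":2,"dy":0,"dz":0,"spin":0},{"dx":2,"dy":0,"dz":0,"spin":0},{"dx":2,"dy":0,"dz":0,"spin":0},{"dx":2,"dy":0,"dz":0,"spin":0}]}}

```text
t: 15.78
position: [0.5707, -0.2809, 0.0353]
tool_rot: [0.502, -0.498, 0.498, -0.501]
ft_force: [0.5, -0.7, -1.3]
opening: 0.449
```

{"op": "jog_arm", "data": {"targets": [{"dx":2,"dy":0,"dz":0,"spin":0},{"dx":2,"dy":0,"dz":0,"spin":0},{"dx":2,"dy":0,"dz":0,"spin":0},{"dx":2,"dy":0,"dz":0,"spin":0},{"dx":2,"dy":0,"dz":0,"spin":0}]}}

```text
t: 16.4
position: [0.5708, -0.2909, 0.0353]
tool_rot: [-0.501, 0.499, -0.499, 0.502]
ft_force: [0.5, -0.1, 0.7]
opening: 0.448
```

```bash
python3 - <<'E'
from plan import *
from plant import grab_frame
f=grab_frame("wrist"); cv2.imwrite("pics/wrist16.png",f["pixels"]); pickle.dump(f,open("pics/wrist16.pkl","wb"))
f=grab_frame("scene"); cv2.imwrite("pics/scene16.png",cv2.resize(f["pixels"][100:230,150:320],None,fx=4,fy=4,interpolation=cv2.INTER_CUBIC)); pickle.dump(f,open("pics/scene16.pkl","wb"))
E
```

```text
(no output)
```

View pics/scene16.png

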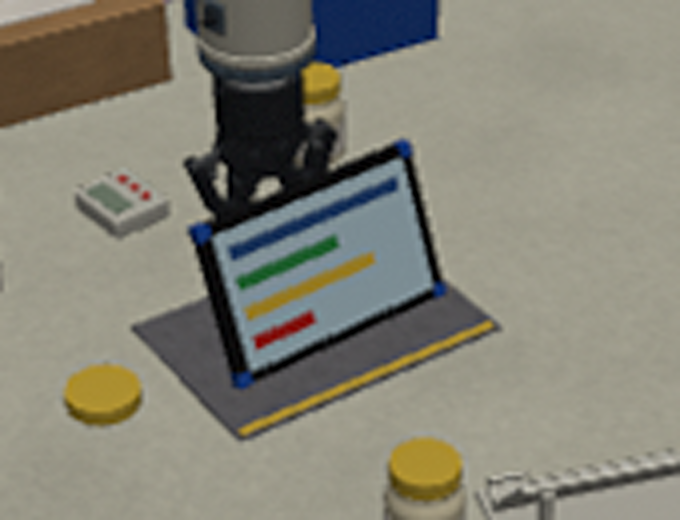

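View pics/wrist16.png

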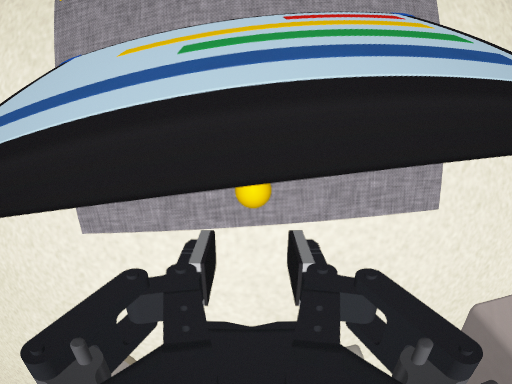

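```bash
python3 - <<'E'
from plan import *
from plant import grab_frame
s=bot.get_state(); print(s["qpos"].round(3))
plan([.571,-.33,.16],None,step=40)
E
```

```text
[-0.565  0.741  1.479 -0.     0.922 -0.57 ]
t 16.5 pos [ 0.5708 -0.291   0.0353] yaw 0.33 F [-0.6 -0.  -0.6] op 0.451
[ {dx:10 dy:-31 dz:-0 sp:0}, {dx:10 dy:-31 dz:-0 sp:0}, {dx:10 dy:-31 dz:-0 sp:0}, {dx:9 dy:-32 dz:-0 sp:0} ]
```

{"op": "jog_arm", "data": {"targets": [{"dx":15,"dy":-15,"dz":0,"spin":0},{"dx":15,"dy":-35,"dz":0,"spin":0},{"dx":15,"dy":-40,"dz":0,"spin":0},{"dx":15,"dy":-40,"dz":0,"spin":0},{"dx":15,"dy":-35,"dz":0,"spin":0}]}}

```text
t: 17.12
position: [0.5712, -0.3662, 0.2019]
tool_rot: [-0.501, 0.498, -0.499, 0.502]
ft_force: [-0.3, 0.4, -0.4]
opening: 0.448
```

{"op": "jog_arm", "data": {"targets": [{"dx":0,"dy":0,"dz":0,"spin":0}]}}

```text
t: 17.25
position: [0.5723, -0.3675, 0.2033]
tool_rot: [-0.501, 0.497, -0.501, 0.501]
ft_force: [-0.2, -0.4, 0.3]
opening: 0.452
```

```bash
python3 - <<'E'
from plan import *
from plant import grab_frame
for n in ["wrist","top","scene"]:
    f=grab_frame(n); pickle.dump(f,open(f"pics/{n}17.pkl","wb")); im=f["pixels"]
    if n=="top": im=cv2.resize(im[140:240,260:370],None,fx=6,fy=6,interpolation=cv2.INTER_CUBIC)
    if n=="scene": im=cv2.resize(im[100:230,150:320],None,fx=4,fy=4,interpolation=cv2.INTER_CUBIC)
    cv2.imwrite(f"pics/{n}17.png",im)
E
```

```text
(no output)
```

View pics/wrist17.png

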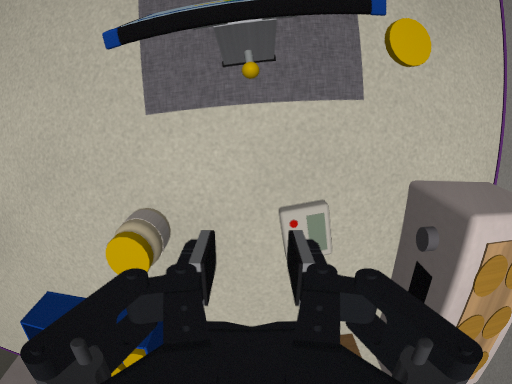

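View pics/top17.png

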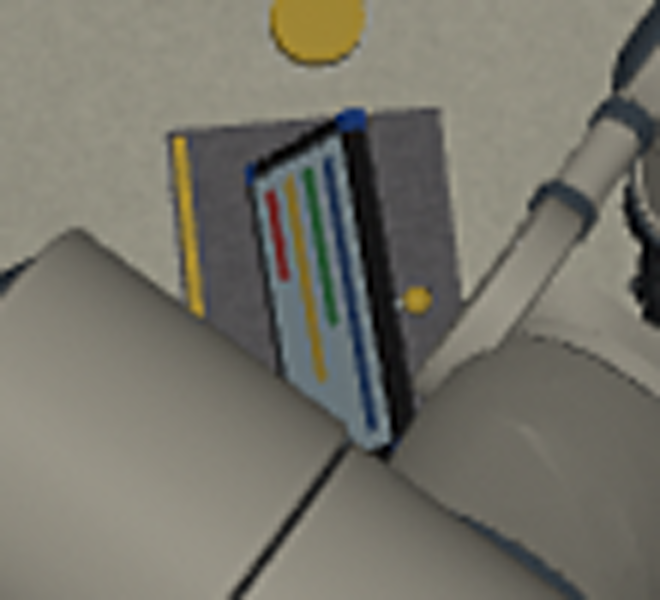

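View pics/scene17.png

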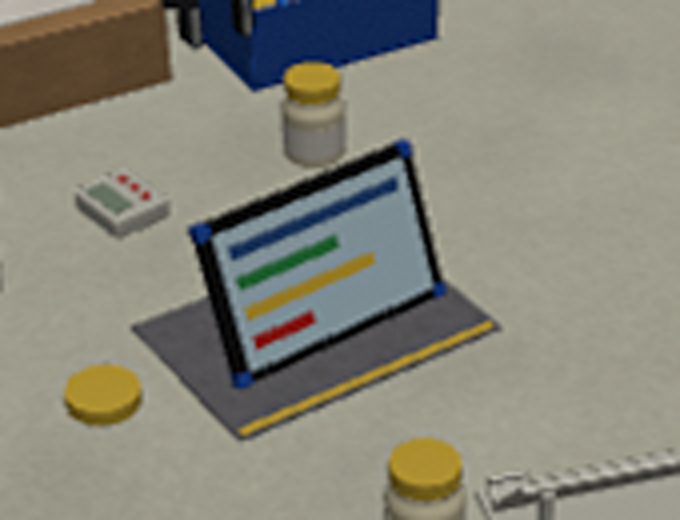

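```bash
python3 - <<'E'
import cv2
t=cv2.imread("pics/wrist17.png"); cv2.imwrite("pics/a17.png",cv2.resize(t[0:120,90:400],None,fx=2.5,fy=4,interpolation=cv2.INTER_CUBIC))
E
```

```text
(no output)
```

View pics/a17.png

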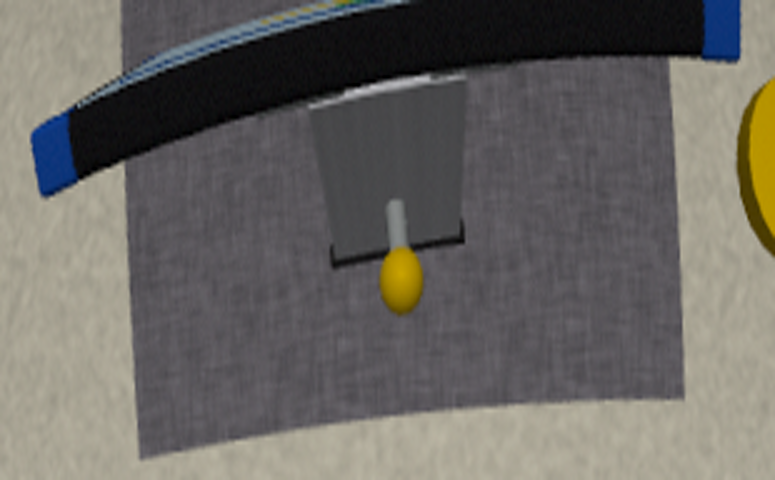

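```bash
cat > fit17.py <<'E'
from fitg import *
w=pickle.load(open("pics/wrist17.pkl","rb")); CC={n:pickle.load(open(f"pics/{n}17.pkl","rb")) for n in("scene","top")}
c=lambda p:(np.array(p,float)+.5)/[2.5,4]-.5+[90,0]
k6=lambda p:(np.array(p,float)+.5)/6-.5+[260,140]
k4=lambda p:(np.array(p,float)+.5)/4-.5+[150,100]
def model(v,con):
    x,y,yaw,lam,th=v[:5]
    if con: lam=con_lam(th)
    P=np.pi/2+lam
    T0=lambda q:np.asarray(q,float)@rx(P).T@rz(yaw).T/1000
    off=np.array([x,y,.003])   # position of bottom back edge middle
    b=T0([(0,-70,7)])[0]
    return lambda q:T0(q)-b+off
def con_lam(th):
    a=92-84.5*np.cos(th); d=3.5+84.5*np.sin(th)   # foot rel bottom-back: a along y, d along z
    return np.arctan2(a,d)-np.arcsin(3.5/np.hypot(a,d))
def g(v,con=False):
    T=model(v,con); th=v[4]; dw=np.r_[v[5:7],0]
    W=lambda q:fish(w,T(q)+dw)
    F=T(leg([(0,-84.5,0),(0,-58,24.5)],th))
    mat=world([(-130,-90,3),(130,-90,3)],MAT)
    r=[fish(w,F+dw)-c([(399,245),(401,281)]), (fish(w,T([(-107.5,70,7),(107.5,70,7)])+dw)-c([(44,193),(739,60)])),
       fish(w,mat+dw)-c([(141,458),(684,398)]),
       proj("top",F[1:],CC)-k6([(418,300)]),
       proj("top",T([(107.5,70,7)]),CC)-k6([(366,125)]),proj("top",T([(107.5,-70,-7)]),CC)-k6([(247,180)]),
       proj("scene",T([(105,68,-3),(-105,68,-3),(105,-68,-5),(-105,-68,-5)]),CC)-k4([(202,232),(403,148),(243,379),(439,289)])]
    return np.concatenate([a.ravel() for a in r])
for con in (False,True):
    r=least_squares(g,[.567,-.18,.15,.35,.7,0,0],args=(con,)); v=r.x
    print("xy",v[:2].round(4),"yaw rel mat",np.rad2deg(v[2]-MAT[2]).round(2),"lean",np.rad2deg(con_lam(v[4]) if con else v[3]).round(2),"th",np.rad2deg(v[4]).round(2),"dw",v[5:].round(4),"cost",r.cost.round(1)); print(r.fun.reshape(-1,2).round(1).tolist())
    T=model(v,con)
    for n,p in dict(bot=T([(0,-70,7)])[0],foot=T(leg([(0,-84.5,0)],v[4]))[0],knob=T(leg([(0,-58,24.5)],v[4]))[0]).items(): print(n,p.round(4),"mat",(rz(MAT[2]).T@(p-[MAT[0],MAT[1],0])).round(4))
    J=r.jac; cov=np.linalg.pinv(J.T@J)*2*r.cost/max(1,len(r.fun)-7); print("sig th,lean deg",np.rad2deg(np.sqrt(np.diag(cov))[[4,3]]).round(2))
for t in (30,35,38,42): print(t,np.rad2deg(con_lam(np.deg2rad(t))))
E
python3 fit17.py
```

```text
xy [ 0.558 -0.18 ] yaw rel mat 3.02 lean 22.89 th 42.83 dw [0.0028 0.0022] cost 12.1
[[-0.5, 0.2], [0.3, -0.2], [-1.1, 0.4], [0.6, -0.1], [0.0, -0.2], [0.9, -0.2], [0.1, 0.2], [-0.3, -2.5], [-1.1, -1.8], [-1.2, -1.1], [0.9, -1.7], [0.2, 1.2], [1.4, 0.3]]
bot [ 0.558 -0.18   0.003] mat [-0.0078  0.0256  0.003 ]
foot [ 0.5668 -0.2473  0.007 ] mat [-0.0042 -0.0421  0.007 ]
knob [ 0.5686 -0.2612  0.0402] mat [-0.0035 -0.0561  0.0402]
sig th,lean deg [1.89 0.94]
xy [ 0.5579 -0.1794] yaw rel mat 3.02 lean 23.3 th 42.88 dw [0.0028 0.0023] cost 12.5
[[-0.5, -0.3], [0.3, -0.6], [-0.8, 0.7], [0.4, 0.3], [0.0, -0.3], [0.9, -0.3], [-0.1, 0.3], [-0.2, -2.5], [-1.3, -1.8], [-1.3, -1.1], [0.8, -1.7], [0.3, 1.3], [1.5, 0.4]]
bot [ 0.5579 -0.1794  0.003 ] mat [-0.0078  0.0263  0.003 ]
foot [ 0.5667 -0.2467  0.0065] mat [-0.0042 -0.0415  0.0065]
knob [ 0.5686 -0.2608  0.0397] mat [-0.0035 -0.0557  0.0397]
sig th,lean deg [1.91 0.  ]
30 18.304461947324636
35 20.1354945613861
38 21.307718873145273
42 22.933462887433283
```

```bash
python3 - <<'E'
from plan import *
a=C["scene"]["pixels"].astype(int); b=pickle.load(open("pics/scene17.pkl","rb"))["pixels"].astype(int)
for n,(x,y) in dict(jar_a=(256,226),jar_b=(376,282),jar_c=(228,128),cap=(176,199),timer=(180,151),roll=(351,321)).items():
    A=a[y-18:y+18,x-14:x+14].astype(np.uint8); B=b[y-28:y+28,x-24:x+24].astype(np.uint8)
    r=cv2.matchTemplate(B,A,cv2.TM_CCOEFF_NORMED); _,m,_,l=cv2.minMaxLoc(r); print(n,"shift px",l[0]-10,l[1]-10,round(m,3))
s=bot.get_state(); print(s["t"],s["position"].round(3),s["dq"].round(3),s["ft_force"].round(2))
E
```

```text
jar_a shift px 0 0 0.992
jar_b shift px 0 0 1.0
jar_c shift px 0 0 0.804
cap shift px 0 0 0.999
timer shift px 0 0 0.999
roll shift px 0 0 1.0
17.4 [ 0.571 -0.365  0.199] [ 0.005  0.009  0.007 -0.    -0.     0.   ] [ 0.27  0.19 -1.48]
```

```bash
python3 - <<'E'
from plant import bot
print(bot.job_done())
E
```

```text
the job is handed in; nothing more can be done
None
```

The tablet is standing free on its open kickstand in the middle of the mat, with its screen to the yellow stripe. I handed the job in at about 17.4 s, and no verdict was reported.

**What I did:** I pinched the yellow knob and pulled. The tablet came out of the cradle with the kickstand only about 18° open, so the opening did not happen in the cradle as you asked. I carried it by the knob to the mat, lowered it until the bottom edge just touched, and dragged the hand backwards. That swung the kickstand to its stop and tipped the tablet back past vertical. I then let go of the knob at about 15° of lean, and the tablet settled the last few degrees onto its foot.

**Last checks**, from fitting the wrist, top and scene pictures together:

| Check | Measured | Required |
|---|---|---|
| Kickstand angle | about 42.8° ± 1.9° (stop is 42°) | over 37.8° |
| Lean back | about 23° | 19 to 34° |
| Out of square with the mat | about 3° | under 15° |
| Bottom edge, lengthwise from the mat's middle | 8 mm off | within 50 mm |
| Bottom edge and foot, across the mat's midline | 26 mm and 42 mm, on opposite sides | within 85 mm, either side |

- **Forces:** the wrist never read more than about 6 N between moves, but I had no reading of how hard the foot met the mat in that last drop.
- **Jars and small things:** none showed any shift in the scene camera. Jar C was partly hidden by the gripper, so its match was weaker, at 0.80.
- **Disagreement:** a rougher fit from the scene camera alone gave about 18.6° of lean. The combined fit of 22.9° matches what the geometry predicts for a fully open kickstand, so I relied on that one.

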